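Chase a digestion vessel's thread with a hand tap

TASK

The thread in the neck of the steel digestion vessel has galled; the hand tap is already started in it, square end up. Take the tap wrench, which stands on edge in the tap stand, lay it flat on the bench and let go, then take it again and set it down on the tap's square. With the wrench, chase the thread clockwise (seen from above): half a turn forward and a quarter back, the same again, then a last half turn forward, which brings the tap one full turn down to its red depth ring; leave the wrench resting flat on the tap, and do not disturb the bottles, the case, the beaker or the pens, nor lean on the vessel, its fixture or the tap with the fingers.

Things in the scene. Friction and masses are not known exactly. Their poses are not given: they have to be found in the camera images.
- wrench: Loose bar tap wrench, 150 mm long, 0.17 kg. Origin at hub centre; own x along the bar, z along the 16.5 mm square through-hole (sides along x, y; either face may be down). Hub 44 (x) x 36 x 16 (z) mm; round arms 9 mm thick out to 75 mm. Starts on edge in the stand, bar 44 mm up; lift 25 mm to free it. Let go near the bench tilted over 30 degrees from on edge it drops flat (origin then 8 mm up).
- tool_stand: Grey plastic tap stand, fixed; origin on the bench under the hub's slot, z up, wrench's bar along its x. Foot 60 mm in x, y -24 to 68 mm, 26 mm high; cheeks 44 mm long on both sides of the hub, 42 mm high, out to y = 19 mm either way; step 40 mm high at y 28 to 64 with spare taps up to 72 mm high, x within 26 mm. The wrench's arms stick out past x = 30 mm, free below.
- fixture: Steel fixture with the vessel, fixed; origin under its centre on the bench, z up. Base 150 (x) x 110 (y) x 12 mm; round grey holder 88 mm across, 34 mm high, clamp screws with black heads along its y out to 63 mm; vessel 60 mm across with a 52 mm neck, mouth 76 mm up. The tap stands upright above the origin.
- tap_drive (a point): Point on the tap's axis at the foot of its square, about 128 mm above the bench at first; turns and sinks with the tap. Own z up, x and y square to the flats. The square is 14.5 mm wide and 15.5 mm high with a 5 mm pointed end on top; below it a shoulder 25 mm across carries the hub (the seated wrench's origin is 8 mm above this point).
- tap (a joint): Angle of the hand tap in the thread, rad: 0 as just started (at first within 0.1), grows clockwise seen from above, 6.28 at full depth, stop at 6.98. It sinks 3 mm a turn, turns against 0.22 N m of friction and stays where left; the square has up to 0.15 rad of play either way in the wrench. A red ring on the tap sinks level with the vessel's mouth at full depth.
- tuning_bottle: Loose white plastic bottle with a white cap and green label band, 48 mm across, 101 mm high; origin under its centre. Stands beside one arm of the wrench.
- cone_case: Loose flat round case, black with a light lid, 61 mm across, 24 mm high; origin under its centre. Lies beside the other arm of the wrench.
- rinse_bottle: Loose white plastic bottle with a white cap and grey label band, 60 mm across, 121 mm high; origin under its centre. Stands in front of the fixture.
- beaker: Loose clear beaker, 53 x 57 mm, 66 mm high, empty; origin under its centre. Stands in the middle of the bench.
- marker_blue: Loose blue marker pen lying along its own y, 14 x 138 x 16 mm; origin under its centre.
- pen_red: Loose red pen lying along its own y, 10 x 142 x 12 mm; origin under its centre.
- tube_rack: Fixed dark blue wire rack at the back of the free bench, 245 (own x) x 136 (own y) x 61 mm, holding five capped tubes whose tops are 117 mm up; origin under its centre.

How it is judged:
By the outcome, as a careful person would: the job done as asked, in the order asked, and still so for the second after the job is handed in, with the robot touching nothing.
It also fails if it takes over 72 s, if anything falls off the work surface, if the arm or the gripper's body presses on something with over 40 N, if the wrist force passes 120 N, or if a joint passes its speed limit or range.

ROBOT

A 6-joint arm with a two-finger parallel gripper is mounted at the origin on a cart in front of the work surface, level with it; the furniture and walls round the work are solid. World frame = base frame: x ahead of the robot, y to its left, z up, the work surface at z = 0. Lengths are in mm, angles in rad, forces in N, time in s.
With the tool pointing down it reaches from about 350 to 725 mm from the base axis. Payload 4.3 kg.
Tool frame: the origin (TCP) lies at the very end of the fingers, on their centre line; the grasp point (between the pads) lies 19 mm behind it; z points along the fingers, y is the direction in which the jaws open and shut (so a half turn about z gives the same grasp; the last joint's range is limited). The gripper opens to 85 mm and grips with 20 to 120 N. Pads are 22 mm wide; open, the fingers measure 114 mm over their backs; the gripper's body (76 mm by 85 mm) begins 54 mm behind the grasp point. The pads swing forward as they close: fully open they stand 13 mm farther back than shut.
Start: joints at [-1.377, 0.377, 0.081, 1.274, 0, 1.46], TCP at [172.021, -548.704, 231.329] pointing down, gripper open.
Joint ranges: [-2.72, 2.72], [-0.84, 1.66], [-1.02, 1.22], [-1.77, 2.12], [-1.37, 1.28], [-3.14, 3.14]. Speed limits (rad/s): [2.57, 2.57, 3.14, 3.14, 3.14, 3.14].

INTERFACE

Orientations are given as a unit quaternion [x, y, z, w].
In Python, from station import manip gives the robot as it stands.
- The arm moves only by the tool carry_out, never from a script. Its argument "series" is a list of rows, each a list of 3 entries, a list of its own where there are three numbers: the shift along the tool's x, y, z in mm, then the turn about the tool's z in rad, then the opening in per cent of the stroke, from 0 (shut) to 100 (fully open). A call has 1 to 12 rows; each row is the pose to reach, as a shift and turn from the pose measured when the call began, along the tool's axes at that moment; what a row does not reach only later rows make up. A row lasts 1/10 s, in which the tool goes at most 50 mm and 8.59 degrees, less where a joint would pass 70% of its speed; a pose out of reach is approached as far as the arm can. A call with a gripper value outside its range is refused whole. The fingers move at their own pace and stop on an object; the grip force is fixed at half the most. Time passes only in rows, so rows that repeat a pose let the fingers close. It gives the time, the measured TCP pose, the force and the opening at its end, in the units of the state.
- manip.get_state(): the state, without advancing time (a new reading comes with each control period).
- manip.capture(name): name is "scene" or "top"; returns the picture (400x640x3 uint8, blue, green, red); there is no depth.
- manip.get_calibration(name): a dict with "mtx" (3x3 intrinsics, pixels), "camera_from_world" (4x4, takes a point from world to camera coordinates). Camera axes: x right, y down, z forward; pixel columns grow to the right and rows downward; lengths in mm; the calibration is good to about 2 mm. A picture is of the moment at which its call begins. get_calibration takes no time and is no camera call.
- manip.close_job(): hands the job in, once; it reports no verdict.
The state is a dict: "time_s": time; "joint_pos": joint angles; "qvel": joint speeds; "effort": joint torques, N m; "tool_pos": TCP position; "ee_rot": TCP orientation; "ft_force": force on the tool from outside, world axes, zero at the start; "ft_torque": the same for the moment, N m; "grip_width": finger opening in mm.
Only numpy, scipy, OpenCV 4.12 (cv2) and the standard library are available. Lean on these libraries where they do the work, as an engineer would, in place of code of your own. Each camera call takes 0.05 s, during which the arm holds its last target.

## Working session

There is one attempt and no reset: what is moved stays moved. The work goes in short steps, Python scripts to look and compute and a tool call to move; the robot and the scene stay as the last step left them, time stands still between calls to the robot, and variables do not carry over. Pictures are saved under pics/ and viewed, and the job is handed in when it is done.

Besides the shell and the picture viewer there is one more tool, called after "Call:" as a command line: name --argument value ..., lists and objects as JSON in quotes. carry_out: Moves the arm, as the interface text tells. Its arguments: {"type":"object","properties":{"series":{"type":"array","items":{"type":"array"}}},"required":["series"]}

```bash
ls -la; mkdir -p pics; python3 - <<'E'
from station import manip
import cv2,numpy as np
print(manip.get_state())
for n in("scene","top"):
    im=manip.capture(n); cv2.imwrite(f"pics/{n}0.png",im)
    c=manip.get_calibration(n); print(n,np.array(c["mtx"]).tolist()); print(np.round(c["camera_from_world"],4).tolist())
E
```

```text
total 12
drwxr-xr-x  3 agent agent 4096 Dec  6 19:14 .
drwxr-xr-x 23 root  root  4096 Dec  6 19:14 ..
drwxr-xr-x  2 agent agent 4096 Dec  6 19:14 pics
{'time_s': 0.0, 'joint_pos': array([-1.37729373e+00,  3.78047115e-01,  7.96352888e-02,  1.27440869e+00,
       -1.50613740e-05,  1.46050445e+00]), 'qvel': array([ 5.58505760e-04, -1.25835400e-03,  1.03128265e-04,  8.71021694e-05,
       -5.00089752e-04, -6.06102146e-04]), 'effort': array([ 1.86279776e-04, -4.63605881e+01,  2.69875377e+01,  2.09133880e-02,
       -2.70318587e-04, -4.63255290e-06]), 'tool_pos': array([ 171.88609769, -548.02029   ,  230.37362517]), 'ee_rot': array([ 9.88485272e-01,  1.51313724e-01, -4.96206088e-05, -1.01090623e-03]), 'ft_force': array([0.90976066, 0.31081262, 0.1600409 ]), 'ft_torque': array([ 0.02361759, -0.01750803, -0.01929819]), 'grip_width': 85.54082606838627}
scene [[490.7805919003834, 0.0, 318.84721110544154], [0.0, 490.7805919003834, 202.66295318637506], [0.0, 0.0, 1.0]]
[[-0.8067, -0.591, 0.0022, 417.8682], [-0.4578, 0.6225, -0.6347, 315.3462], [0.3737, -0.513, -0.7727, 1261.3371], [0.0, 0.0, 0.0, 1.0]]
top [[434.3250453341784, 0.0, 315.89230442989947], [0.0, 434.3250453341784, 191.87349450203158], [0.0, 0.0, 1.0]]
[[-0.0496, -0.9988, -0.0016, 23.2585], [-0.9762, 0.0488, -0.2111, 563.9651], [0.2109, -0.0089, -0.9775, 1317.0505], [0.0, 0.0, 0.0, 1.0]]
```

View pics/scene0.png

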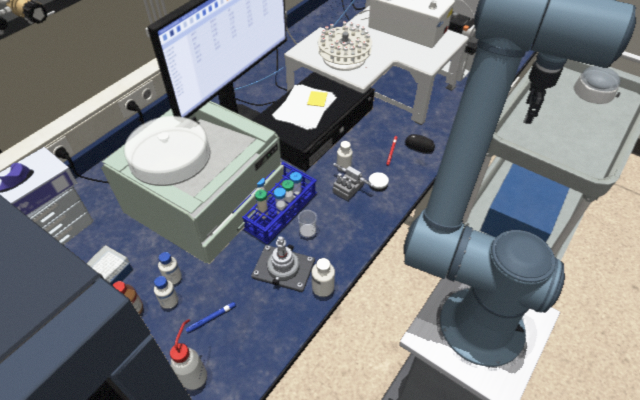

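View pics/top0.png

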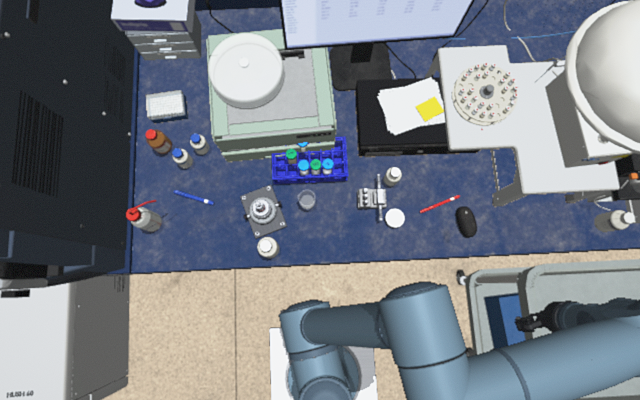

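```bash
cat > h.py <<'E'
import numpy as np,cv2
from station import manip
def cal(n):
    c=manip.get_calibration(n); return np.array(c["mtx"]),np.array(c["camera_from_world"])
def proj(n,P):
    K,T=cal(n); P=np.atleast_2d(P).astype(float); q=P@T[:3,:3].T+T[:3,3]; q=q@K.T; return q[:,:2]/q[:,2:]
def ray(n,uv):
    K,T=cal(n); d=np.linalg.inv(K)@[uv[0],uv[1],1]; R=T[:3,:3]; return -R.T@T[:3,3], R.T@d
def atz(n,uv,z):
    o,d=ray(n,uv); return o+d*(z-o[2])/d[2]
def tri(uvs,uvt):
    A=[];b=[]
    for n,uv in(("scene",uvs),("top",uvt)):
        o,d=ray(n,uv); d=d/np.linalg.norm(d); M=np.eye(3)-np.outer(d,d); A.append(M); b.append(M@o)
    return np.linalg.lstsq(np.vstack(A),np.hstack(b),rcond=None)[0]
def crop(im,x0,y0,w,h,s,out):
    c=cv2.resize(im[y0:y0+h,x0:x0+w],None,fx=s,fy=s,interpolation=cv2.INTER_CUBIC); cv2.imwrite(out,c)
E
python3 - <<'E'
from h import *
s=cv2.imread("pics/scene0.png");t=cv2.imread("pics/top0.png")
crop(s,320,130,110,75,7,"pics/s_w.png"); crop(s,240,200,110,100,6,"pics/s_f.png")
crop(t,345,155,90,80,7,"pics/t_w.png"); crop(t,230,175,100,90,6,"pics/t_f.png")
E
```

```text
(no output)
```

View pics/s_w.png

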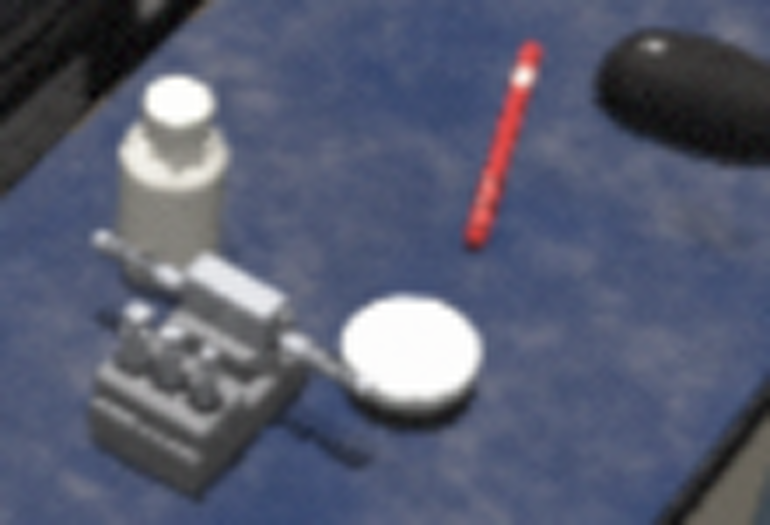

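View pics/t_w.png

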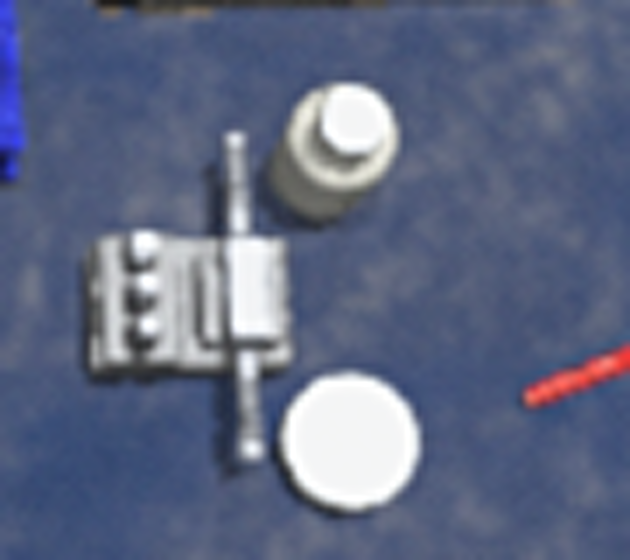

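View pics/s_f.png

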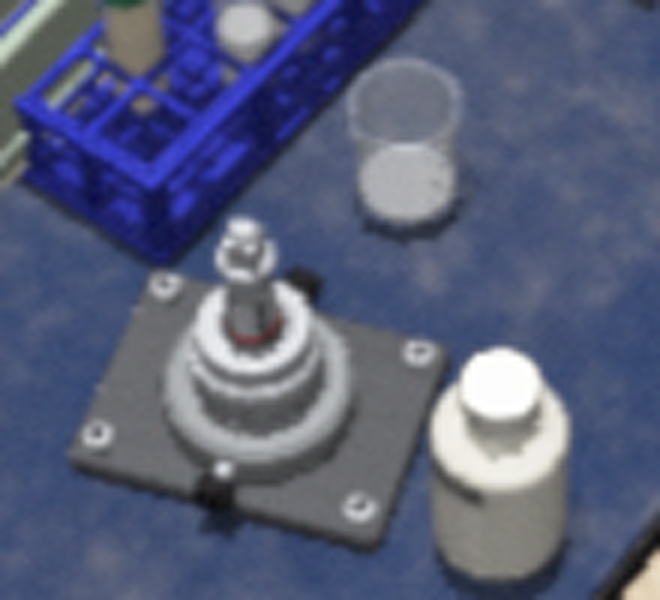

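View pics/t_f.png

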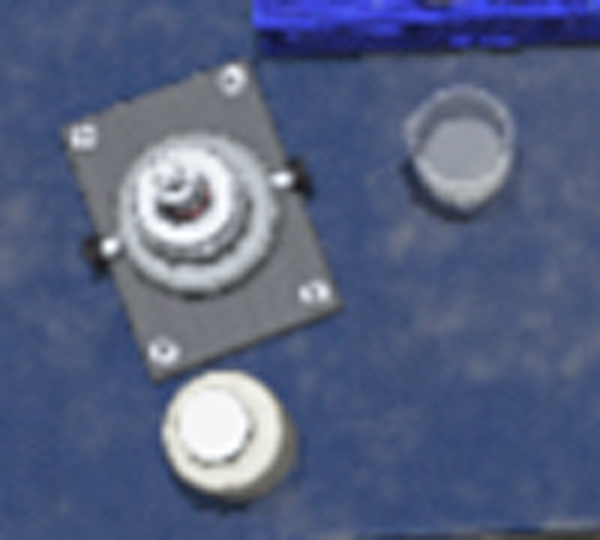

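```bash
cat > m1.py <<'E'
from h import *
Z=lambda x0,y0,s,pts:[((x0+px/s-0.5+0.5/s),(y0+py/s-0.5+0.5/s)) for px,py in pts]
def pr(l,a): print(l,np.round(a,1).tolist())
for px in Z(230,175,6,[(65,128),(248,60),(342,303),(157,380)]): pr("fix top z12",atz("top",px,12))
for px in Z(240,200,6,[(150,268),(452,350),(375,550),(70,460)]): pr("fix scn z12",atz("scene",px,12))
tt=Z(345,155,7,[(235,135),(251,452)]); ts=Z(320,130,7,[(100,238),(368,388)])
for a in tt: pr("arm top",atz("top",a,45))
for a in ts: pr("arm scn",atz("scene",a,45))
for a,b in zip(ts,tt): pr("tri",tri(a,b))
# bottles: cap tops, case lid
pr("tuning",atz("top",Z(345,155,7,[(353,118)])[0],101)); pr("tuning s",atz("scene",Z(320,130,7,[(179,100)])[0],101))
pr("case",atz("top",Z(345,155,7,[(350,440)])[0],24)); pr("case s",atz("scene",Z(320,130,7,[(411,345)])[0],24))
pr("rinse",atz("top",Z(230,175,6,[(214,427)])[0],121)); pr("rinse s",atz("scene",Z(240,200,6,[(501,384)])[0],121))
pr("beaker",atz("top",Z(230,175,6,[(462,155)])[0],4)); pr("beaker s",atz("scene",Z(240,200,6,[(408,182)])[0],4))
pr("tap tip", tri(Z(240,200,6,[(243,225)])[0],Z(230,175,6,[(177,180)])[0]))
pr("mouth", atz("top",Z(230,175,6,[(190,202)])[0],76)); pr("mouth s", atz("scene",Z(240,200,6,[(254,330)])[0],76))
E
python3 m1.py
```

```text
fix top z12 [573.6, 242.6, 12.0]
fix top z12 [606.8, 141.6, 12.0]
fix top z12 [469.9, 94.8, 12.0]
fix top z12 [433.4, 195.2, 12.0]
fix scn z12 [606.1, 142.7, 12.0]
fix scn z12 [462.4, 94.6, 12.0]
fix scn z12 [427.3, 199.6, 12.0]
fix scn z12 [567.0, 245.0, 12.0]
arm top [617.2, -209.1, 45.0]
arm top [469.4, -204.5, 45.0]
arm scn [612.8, -210.1, 45.0]
arm scn [465.8, -205.2, 45.0]
tri [615.3, -210.0, 44.4]
tri [467.8, -205.3, 44.2]
tuning [608.2, -253.1, 101.0]
tuning s [603.6, -256.1, 101.0]
case [475.7, -253.6, 24.0]
case s [472.5, -255.5, 24.0]
rinse [396.4, 153.0, 121.0]
rinse s [393.3, 152.6, 121.0]
beaker [549.4, 26.7, 4.0]
beaker s [541.2, 24.6, 4.0]
tap tip [517.5, 166.0, 146.7]
mouth [517.5, 167.6, 76.0]
mouth s [514.5, 171.4, 76.0]
```

```bash
python3 - <<'E'
from h import *
Z=lambda x0,y0,s,pts:[((x0+px/s-0.5+0.5/s),(y0+py/s-0.5+0.5/s)) for px,py in pts]
print("hub",tri(Z(320,130,7,[(237,286)])[0],Z(345,155,7,[(255,289)])[0]))
s=manip.get_state(); print(s["tool_pos"],proj("scene",s["tool_pos"]),proj("top",s["tool_pos"]))
# current model overlays
c=np.array([541.5,-207.6]);a=-0.032;ux=np.array([np.cos(a),np.sin(a)]);uy=np.array([-ux[1],ux[0]])
for n,f in(("scene",(320,130)),("top",(345,155))):
    im=cv2.imread(f"pics/{n}0.png")
    big=cv2.resize(im[f[1]:f[1]+80,f[0]:f[0]+100],None,fx=7,fy=7,interpolation=cv2.INTER_CUBIC)
    for X,Y,z in [(sx*22,sy*8,62) for sx in(-1,1) for sy in(-1,1)]+[(75,0,44),(-75,0,44),(30,68,26),(-30,68,26),(-30,-24,26),(30,-24,26)]:
        p=proj(n,np.r_[c+ux*X+uy*Y,z])[0]; q=(p-np.array(f)+0.5)*7
        cv2.circle(big,(int(q[0]),int(q[1])),3,(0,0,255),-1)
    cv2.imwrite(f"pics/ov_{n}.png",big)
E
```

```text
hub [ 540.49681709 -210.57456428   58.79643738]
[ 171.89122356 -548.08321588  230.45300846] [[526.20363035 116.5051434 ]] [[531.25721871 314.84166249]]
```

View pics/ov_scene.png

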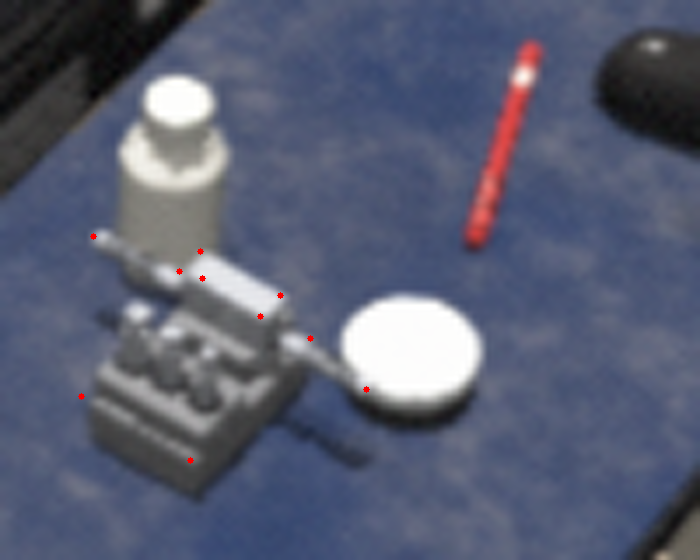

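View pics/ov_top.png

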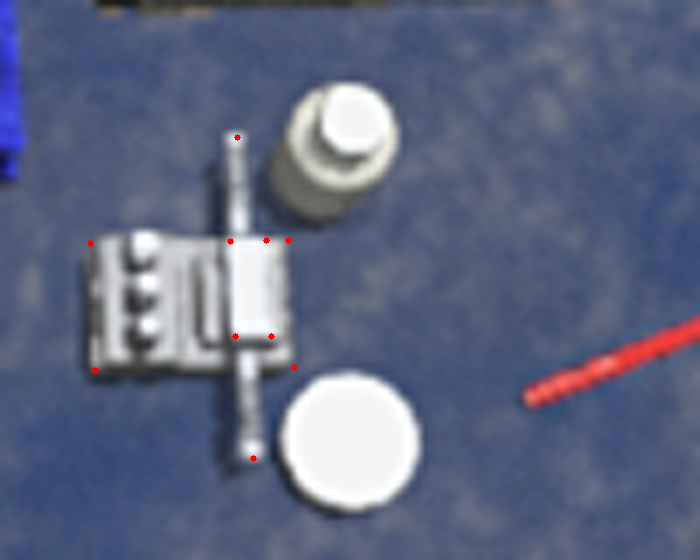

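```bash
cat >> h.py <<'E'
from scipy.spatial.transform import Rotation as Ro
def pose():
    s=manip.get_state(); R=Ro.from_quat(s["ee_rot"]).as_matrix(); return s,np.array(s["tool_pos"]),R,np.arctan2(R[1,0],R[0,0])
def shift(xyz,yaw=None):
    s,p,R,y=pose(); d=R.T@(np.array(xyz)-p); t=0 if yaw is None else -((yaw-y+np.pi)%(2*np.pi)-np.pi)
    print("shift",np.round(d,1),"turn",round(t,3),"| yaw",round(y,3),"pos",np.round(p,1),"j6",round(float(s["joint_pos"][5]),3),"t",round(float(s["time_s"]),2))
E
python3 -c "
from h import *
shift([541.5,-208.5,150],-0.032)"
```

```text
shift [ 454.3 -213.3   80.9] turn 0.336 | yaw 0.304 pos [ 171.9 -548.1  230.5] j6 1.461 t 0.1
```

Call:
carry_out --series '[[[114,-53,20],0.1,33],[[228,-106,40],0.2,33],[[341,-160,60],0.3,33],[[454,-213,81],0.336,33],[[454,-213,81],0.336,33],[[454,-213,81],0.336,33],[[454,-213,81],0.336,33],[[454,-213,81],0.336,33],[[454,-213,81],0.336,33],[[454,-213,81],0.336,33],[[454,-213,81],0.336,33],[[454,-213,81],0.336,33]]'

```text
time_s: 1.3
tool_pos: [541.7, -207.3, 148.9]
ee_rot: [1.0, -0.014, -0.001, -0.001]
ft_force: [-0.4, -0.3, 0.8]
grip_width: 28.1
```

```bash
python3 - <<'E'
from h import *
print(pose()[0]["grip_width"],pose()[0]["ft_force"])
shift([541.5,-208.5,48],-0.032)
s=manip.capture("scene");t=manip.capture("top")
crop(s,300,90,130,110,6,"pics/s1.png"); crop(t,330,130,120,100,6,"pics/t1.png")
p=pose()[1]; print(proj("scene",p),proj("top",p))
E
```

```text
28.140892354127608 [-0.40302683 -0.28339297  0.75895399]
shift [1.000e-01 1.400e+00 1.009e+02] turn 0.003 | yaw -0.029 pos [ 541.7 -207.3  148.9] j6 2.695 t 1.3
[[354.56361089 149.5428814 ]] [[385.21550996 189.99428614]]
```

View pics/s1.png

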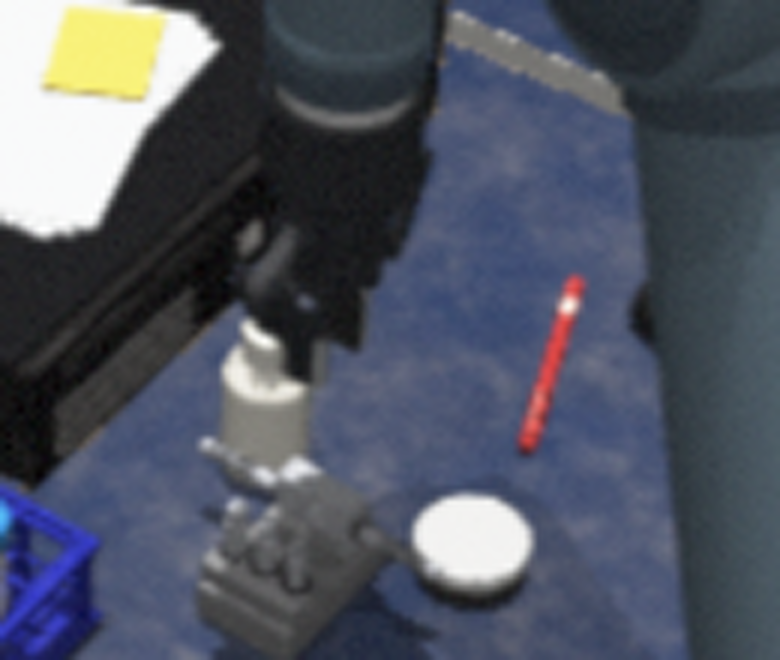

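View pics/t1.png

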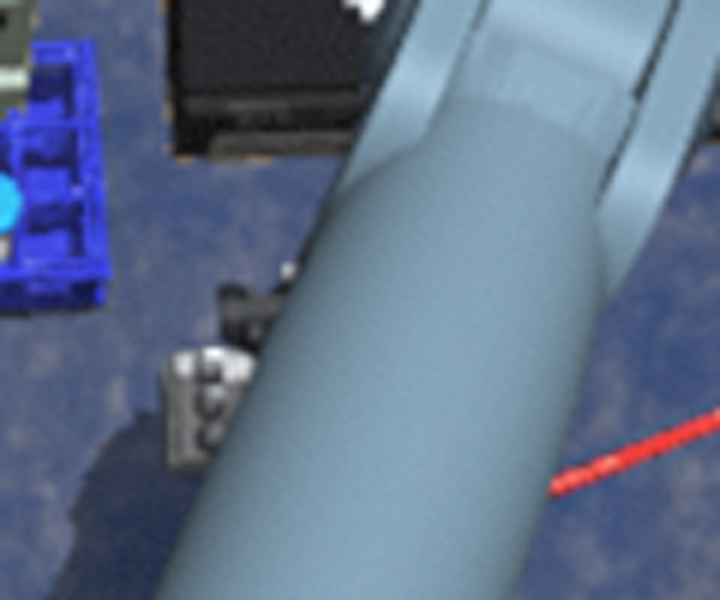

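Call:
carry_out --series '[[[0,1,40],0,33],[[0,1,75],0,33],[[0,1,95],0,33],[[0,1,103],0,33],[[0,1,103],0,33],[[0,1,103],0,33]]'

```text
time_s: 2.0
tool_pos: [540.8, -211.4, 48.1]
ee_rot: [1.0, -0.017, 0.0, -0.0]
ft_force: [-0.5, -0.7, 0.1]
grip_width: 28.1
```

```bash
python3 - <<'E'
from h import *
shift([541.5,-208.5,45],-0.032)
s=manip.capture("scene")
crop(s,310,110,110,95,7,"pics/s2.png")
E
```

```text
shift [ 0.6 -2.9  3.1] turn -0.002 | yaw -0.034 pos [ 540.8 -211.4   48.1] j6 2.693 t 2.0
```

View pics/s2.png

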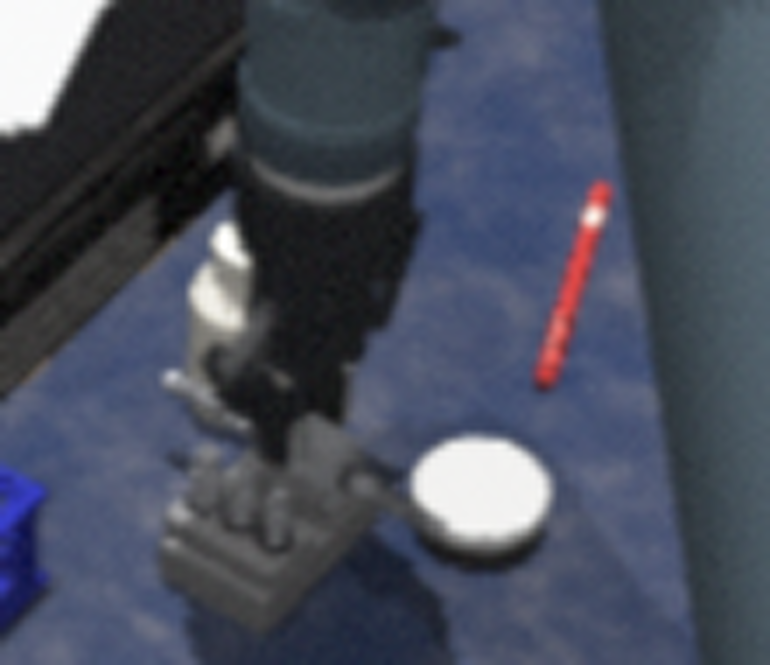

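Call:
carry_out --series '[[[0.5,-2,3],0,33],[[0.5,-2,3],0,33],[[0.5,-2,3],0,33]]'

```text
time_s: 2.35
tool_pos: [542.3, -209.5, 46.0]
ee_rot: [1.0, -0.017, 0.001, 0.0]
ft_force: [0.8, -0.2, -0.6]
grip_width: 28.3
```

Call:
carry_out --series '[[[0,0,0],0,20],[[0,0,0],0,10],[[0,0,0],0,5],[[0,0,0],0,5],[[0,0,0],0,5],[[0,0,0],0,5]]'

```text
time_s: 2.95
tool_pos: [542.6, -209.4, 46.4]
ee_rot: [1.0, -0.017, 0.001, 0.0]
ft_force: [-1.1, 1.4, 6.3]
grip_width: 14.5
```

Call:
carry_out --series '[[[0,0,0],0,0],[[0,0,-3],0,0],[[0,0,-8],0,0],[[0,0,-14],0,0],[[0,0,-22],0,0],[[0,0,-32],0,0],[[0,0,-40],0,0],[[0,0,-40],0,0],[[0,0,-40],0,0]]'

```text
time_s: 3.85
tool_pos: [542.7, -209.5, 86.8]
ee_rot: [1.0, -0.017, 0.002, 0.0]
ft_force: [0.5, 0.5, -1.5]
grip_width: 14.5
```

```bash
python3 - <<'E'
from h import *
shift([500,-70,100],-0.032)
s=manip.capture("scene")
crop(s,310,90,110,105,7,"pics/s3.png")
E
```

```text
shift [ -47.3 -138.   -13.4] turn -0.001 | yaw -0.033 pos [ 542.7 -209.5   86.8] j6 2.697 t 3.85
```

View pics/s3.png

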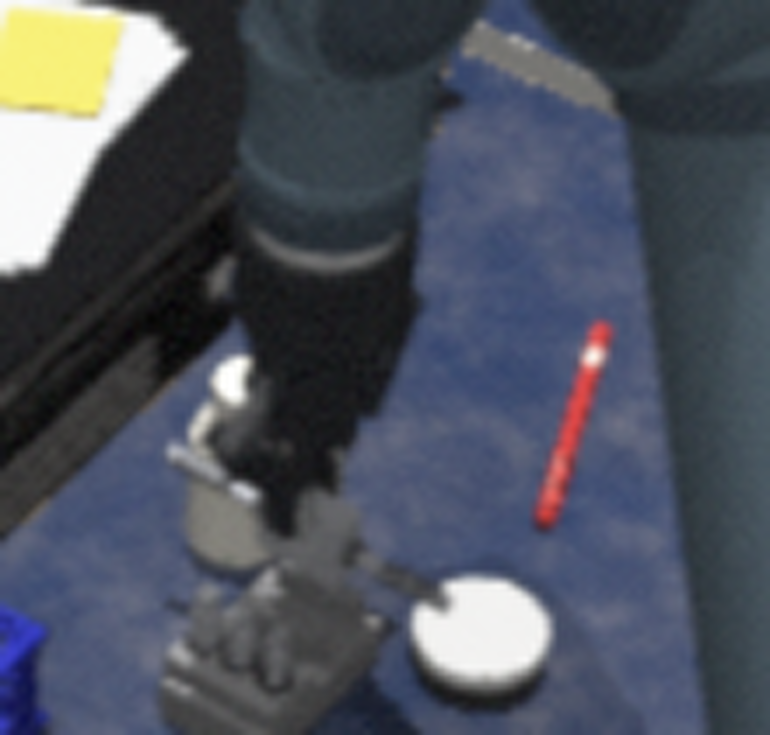

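Call:
carry_out --series '[[[0,0,-20],0,0],[[0,0,-40],0,0],[[0,-10,-45],0,0],[[-12,-35,-45],0,0],[[-24,-70,-45],0,0],[[-36,-105,-45],0,0],[[-44,-130,-40],0,0],[[-47,-138,-20],0,0],[[-47,-138,10],0,0],[[-47,-138,40],0,0],[[-47,-138,50],0,0],[[-47,-138,50],0,0]]'

```text
time_s: 5.1
tool_pos: [497.8, -68.9, 34.3]
ee_rot: [1.0, -0.016, -0.001, -0.001]
ft_force: [-0.6, -0.1, -2.0]
grip_width: 14.8
```

```bash
python3 - <<'E'
from h import *
shift([500,-70,25],-0.032)
s=manip.capture("scene"); t=manip.capture("top")
crop(s,270,120,110,95,7,"pics/s4.png");crop(t,310,140,110,95,7,"pics/t4.png")
E
```

```text
shift [2.3 1.1 9.3] turn -0.001 | yaw -0.033 pos [497.8 -68.9  34.3] j6 2.91 t 5.1
```

View pics/s4.png

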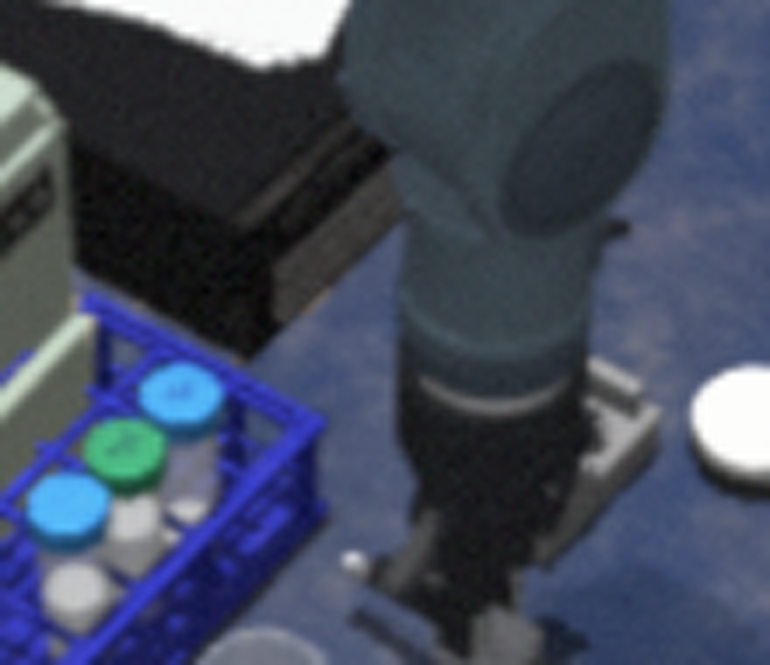

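Call:
carry_out --series '[[[0,0,5],0,0],[[0,0,10],0,0],[[0,0,13],0,0],[[0,0,13.5],0,0],[[0,0,13.5],0,0]]'

```text
time_s: 5.7
tool_pos: [500.4, -69.8, 23.3]
ee_rot: [1.0, -0.017, 0.001, -0.0]
ft_force: [-0.1, -0.4, -1.7]
grip_width: 14.4
```

Call:
carry_out --series '[[[0,0,2],0,0],[[0,0,3],0,0],[[0,0,3],0,0],[[0,0,3],0,0]]'

```text
time_s: 6.1
tool_pos: [500.6, -69.9, 20.4]
ee_rot: [1.0, -0.017, 0.002, 0.0]
ft_force: [-0.2, 0.0, 0.2]
grip_width: 14.4
```

Call:
carry_out --series '[[[0,0,0],0,15],[[0,0,0],0,25],[[0,0,0],0,35],[[0,0,0],0,40],[[0,0,-20],0,40],[[0,0,-50],0,40],[[0,0,-60],0,10],[[0,25,-60],0,0],[[0,45,-60],0,0],[[0,45,-60],0,0],[[0,45,-60],0,0]]'

```text
time_s: 7.2
tool_pos: [498.6, -114.7, 80.0]
ee_rot: [1.0, -0.017, 0.001, -0.0]
ft_force: [0.8, -0.7, 0.5]
grip_width: 0.2
```

```bash
python3 - <<'E'
from h import *
shift([500,-112,28],-0.032)
s=manip.capture("scene"); t=manip.capture("top")
crop(s,270,120,110,105,7,"pics/s5.png");crop(t,310,140,110,95,7,"pics/t5.png")
E
```

```text
shift [ 1.2 -2.7 52. ] turn -0.002 | yaw -0.034 pos [ 498.6 -114.7   80. ] j6 2.825 t 7.2
```

View pics/s5.png

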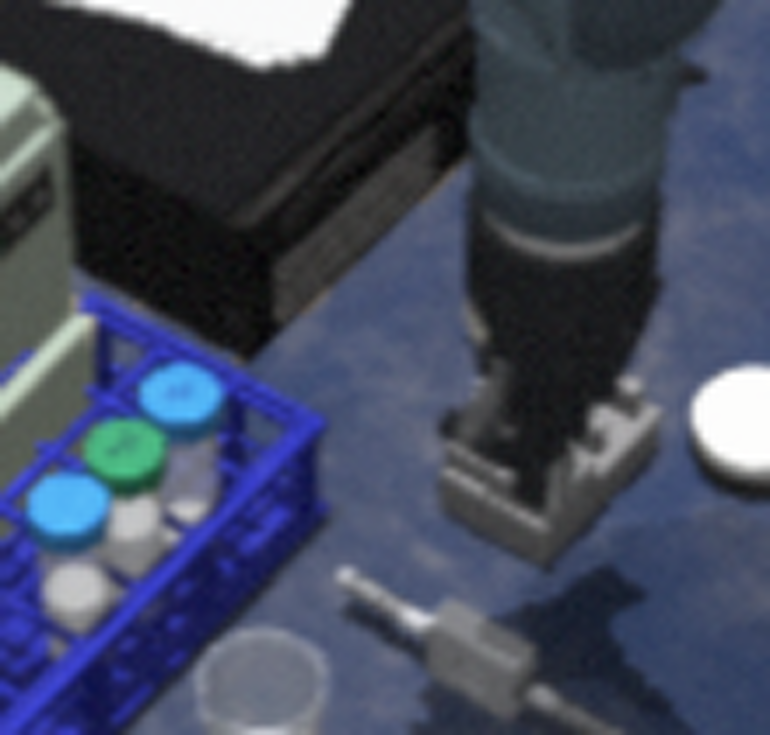

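View pics/t5.png

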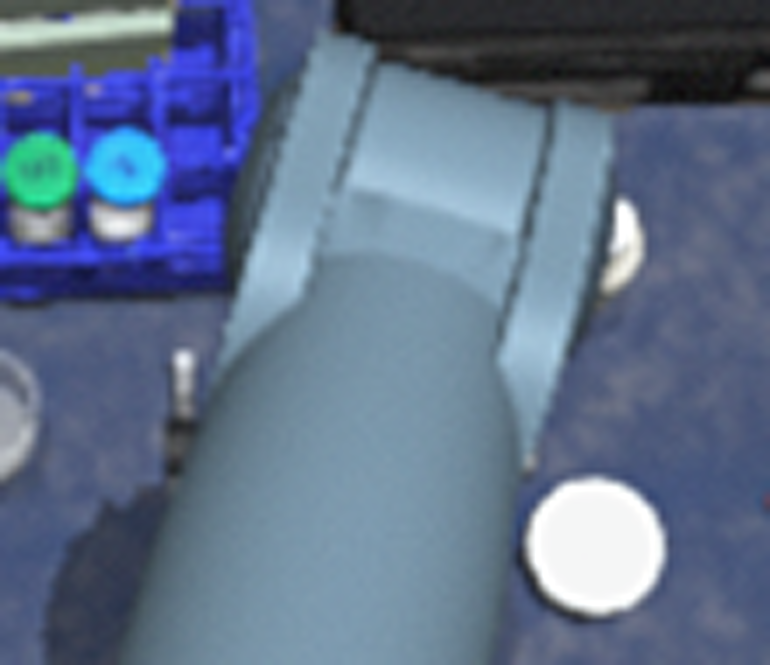

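Call:
carry_out --series '[[[1,-2,25],0,0],[[1,-2,46],0,0],[[1,-2,52],0,0],[[1,-8,52],0,0],[[1,-14,52],0,0],[[1,-20,52],0,0],[[1,-25,52],0,0],[[1,-30,52],0,0],[[1,-35,52],0,0]]'

```text
time_s: 8.2
tool_pos: [501.2, -78.7, 28.5]
ee_rot: [1.0, -0.016, 0.002, -0.0]
ft_force: [0.2, 0.8, -0.4]
grip_width: 0.4
```

```bash
python3 - <<'E'
from h import *
s=manip.capture("scene")
crop(s,270,120,110,105,7,"pics/s6.png")
E
```

```text
(no output)
```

View pics/s6.png

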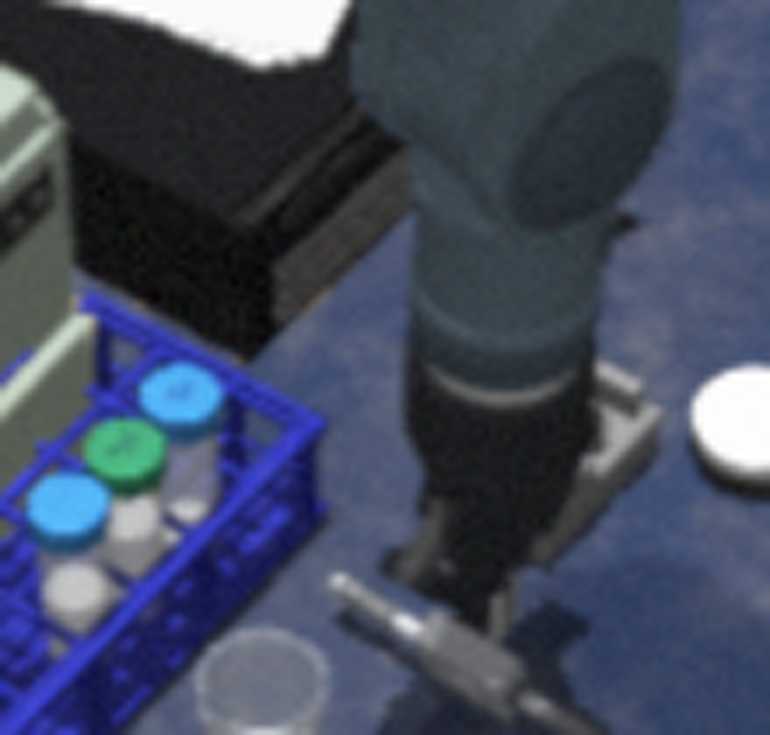

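Call:
carry_out --series '[[[0,-4,0],0,0],[[0,-8,0],0,0],[[0,-12,0],0,0],[[0,-16,0],0,0],[[0,-16,0],0,0],[[0,-16,0],0,0]]'

```text
time_s: 8.85
tool_pos: [501.4, -61.9, 28.3]
ee_rot: [1.0, -0.016, 0.001, -0.001]
ft_force: [0.3, 0.0, -0.1]
grip_width: -0.1
```

```bash
python3 - <<'E'
from h import *
s=manip.capture("scene")
crop(s,270,120,110,105,7,"pics/s7.png")
E
```

```text
(no output)
```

View pics/s7.png

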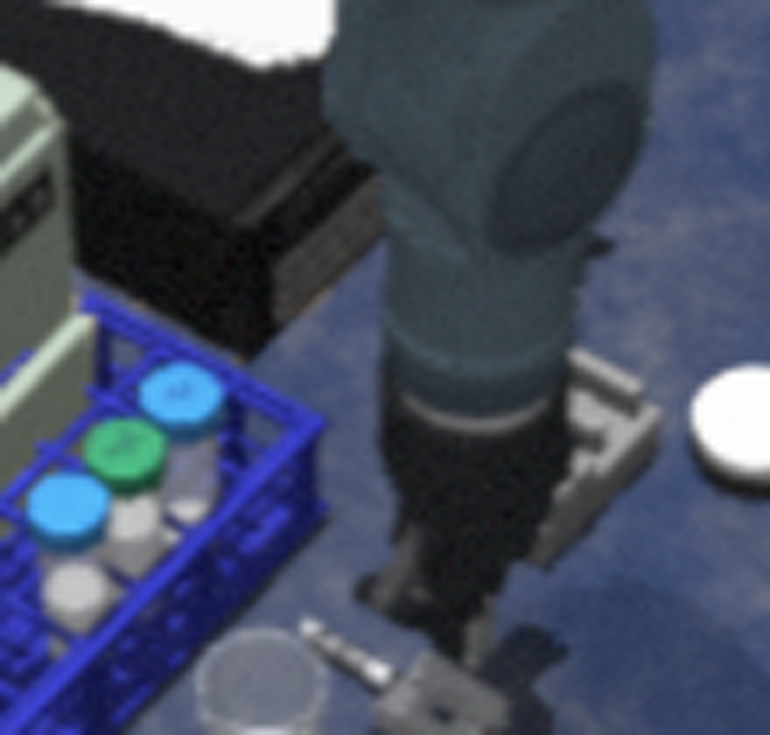

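Call:
carry_out --series '[[[0,10,-30],0,40],[[0,20,-80],0,60],[[0,60,-130],0,60],[[0,110,-160],0,60],[[0,160,-170],0,60],[[0,200,-170],0,60],[[0,200,-170],0,60]]'

```text
time_s: 9.6
tool_pos: [495.0, -267.6, 199.4]
ee_rot: [1.0, -0.019, 0.003, 0.001]
ft_force: [0.2, 0.7, -0.0]
grip_width: 51.4
```

```bash
python3 - <<'E'
from h import *
s=manip.capture("scene");t=manip.capture("top")
cv2.imwrite("pics/scene8.png",s);cv2.imwrite("pics/top8.png",t)
crop(s,280,180,100,75,8,"pics/s8.png");crop(t,280,150,100,75,8,"pics/t8.png")
crop(s,255,225,60,50,12,"pics/s8f.png");crop(t,235,180,60,50,12,"pics/t8f.png")
E
```

View pics/s8.png

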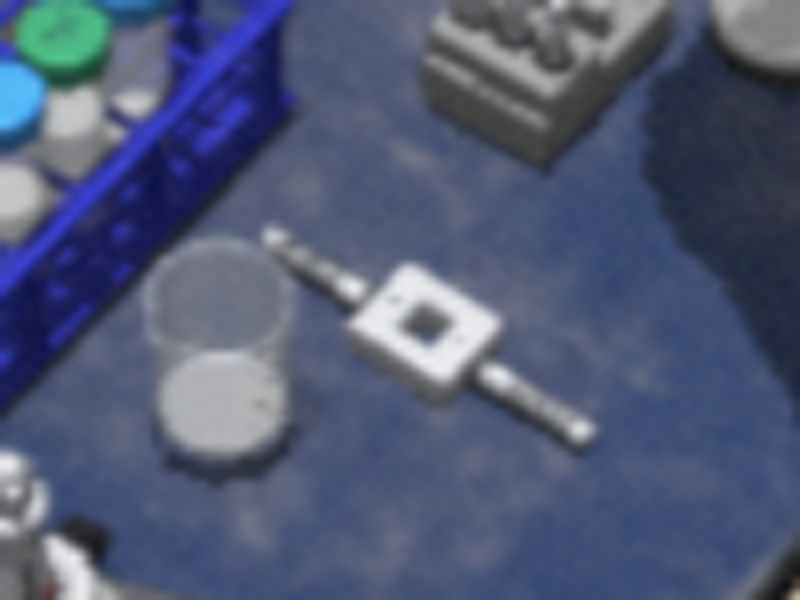

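View pics/t8.png

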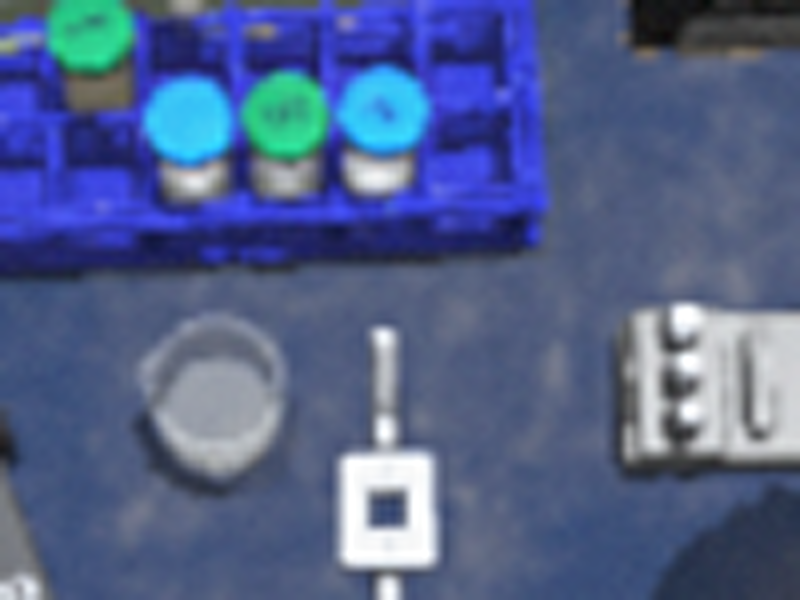

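View pics/s8f.png

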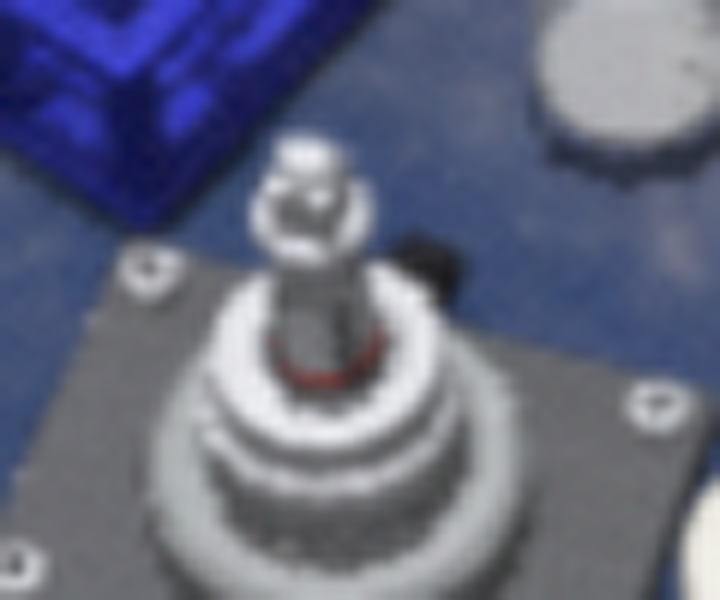

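View pics/t8f.png

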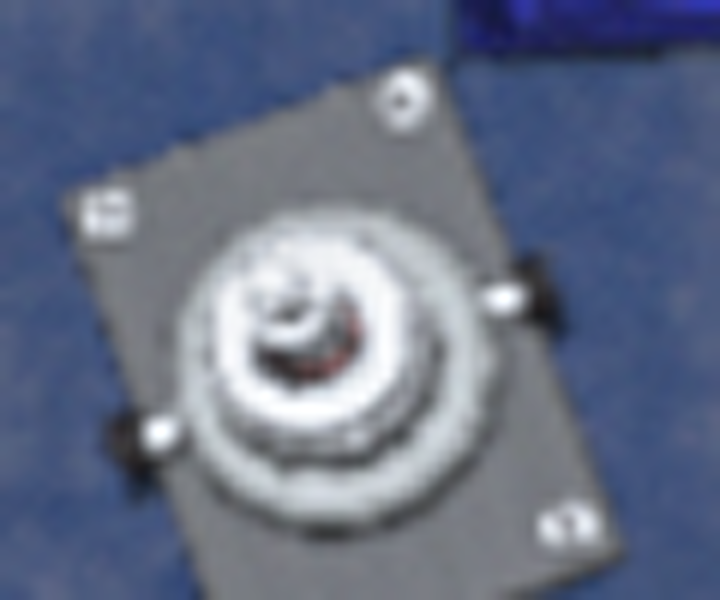

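```bash
python3 - <<'E'
from h import *
c0=np.array([518,168.5])
for n,x0,y0,off in(("scene",268,230,(0,0)),("top",250,192,(0,0))):
    im=cv2.imread(f"pics/{n}8.png"); tiles=[]
    S=14
    for yaw in (None,0.13,0.33,0.53,0.73,1.0):
        b=cv2.resize(im[y0:y0+28,x0:x0+26 if 0 else x0+26],None,fx=S,fy=S,interpolation=cv2.INTER_CUBIC)[:18*S,:18*S]
        if yaw is not None:
            P=lambda X,Y,z:tuple(((proj(n,[c0[0]+np.cos(yaw)*X-np.sin(yaw)*Y,c0[1]+np.sin(yaw)*X+np.cos(yaw)*Y,z])[0]-[x0,y0]+0.5+np.array(off))*S).astype(int))
            h=7.25
            for z in(128,143.5):
                q=[P(a,b_,z) for a,b_ in((h,h),(-h,h),(-h,-h),(h,-h))]
                cv2.polylines(b,[np.array(q)],True,(0,0,255),1)
            for a,b_ in((h,h),(-h,h),(-h,-h),(h,-h)): cv2.line(b,P(a,b_,128),P(a,b_,143.5),(0,255,0),1)
            q=[P(12.5*np.cos(t),12.5*np.sin(t),128) for t in np.linspace(0,6.28,40)]; cv2.polylines(b,[np.array(q)],True,(255,0,0),1)
        tiles.append(b)
    cv2.imwrite(f"pics/sq_{n}.png",np.vstack([np.hstack(tiles[:3]),np.hstack(tiles[3:])]))
E
```

```text
(no output)
```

View pics/sq_scene.png

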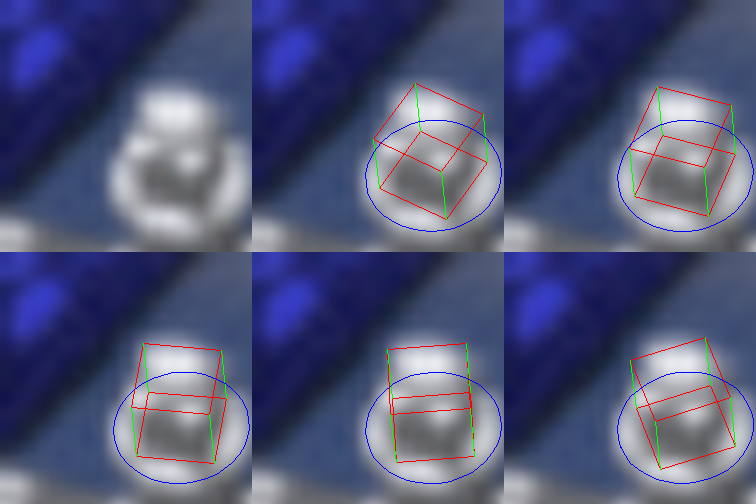

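View pics/sq_top.png

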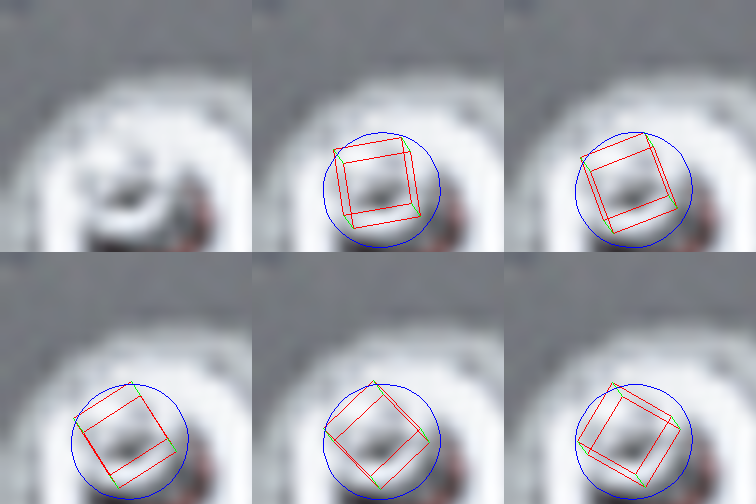

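```bash
cat > sqfit.py <<'E'
from h import *
import sys
from scipy.optimize import minimize
def regions(n,c,yaw,zb,x0,y0,W,H,SS=6,cone=False):
    R=np.array([[np.cos(yaw),-np.sin(yaw)],[np.sin(yaw),np.cos(yaw)]])
    K,T=cal(n)
    def P(pts):
        pts=np.array(pts,float); w=np.c_[pts[:,:2]@R.T+c,pts[:,2]+zb]
        q=w@T[:3,:3].T+T[:3,3]; q=q@K.T; uv=q[:,:2]/q[:,2:]
        return np.round(((uv-[x0,y0]+0.5)*SS-0.5)*16).astype(np.int32)
    lab=np.zeros((H*SS,W*SS),np.uint8)
    a=np.linspace(0,2*np.pi,60)
    cv2.fillPoly(lab,[P(np.c_[12.5*np.cos(a),12.5*np.sin(a),0*a-4])],7,shift=4)
    cv2.fillPoly(lab,[P(np.c_[12.5*np.cos(a),12.5*np.sin(a),0*a])],1,shift=4)
    h=7.25; C=[(h,h),(-h,h),(-h,-h),(h,-h)]
    cam=-T[:3,:3].T@T[:3,3]; k=2
    for i in range(4):
        p,q=C[i],C[(i+1)%4]; m=R@((np.array(p)+q)/2); 
        if m@(cam[:2]-c)>0 and m@(cam[:2]-c)>h*h:
            cv2.fillPoly(lab,[P([p+(0,),q+(0,),q+(15.5,),p+(15.5,)])],k,shift=4); k+=1
    if k>4:k=4
    tri_=[]
    for i in range(4):
        p,q=np.array(C[i])*1.0,np.array(C[(i+1)%4])*1.0; m=R@((p+q)/2)/h; nrm=np.r_[m*5,h]; ctr=np.r_[c+m*h/2,zb+18]
        d=nrm@(cam-ctr); tri_.append((d,p,q,i))
    for d,p,q,i in sorted(tri_,key=lambda t:t[0]):
        if d>0: cv2.fillPoly(lab,[P([tuple(p)+(15.5,),tuple(q)+(15.5,),(0,0,20.5)])],10+i,shift=4)
    return lab
def model(n,im,c,yaw,zb,x0,y0,W,H,mask,SS=6,sig=0.6):
    lab=regions(n,c,yaw,zb,x0,y0,W,H,SS)
    ids=[i for i in np.unique(lab)]
    cols=[]
    for i in ids:
        f=(lab==i).astype(np.float32); f=cv2.GaussianBlur(f,(0,0),sig*SS); cols.append(cv2.resize(f,(W,H),interpolation=cv2.INTER_AREA)[mask])
    A=np.stack(cols,1); y=im[y0:y0+H,x0:x0+W].astype(float)[mask]
    if y.ndim==1:y=y[:,None]
    x,_,_,_=np.linalg.lstsq(A.T@A+1e-3*np.eye(A.shape[1]),A.T@y,rcond=None)
    return np.mean((y-A@x)**2)
if __name__=="__main__":
    tag=sys.argv[1]; c0=np.array([518.,168.5]); zb=128
    for n in("scene","top"):
        im=cv2.imread(f"pics/{n}{tag}.png"); u=proj(n,[c0[0],c0[1],136])[0]; x0,y0=int(u[0])-9,int(u[1])-9; W=H=19
        lab=regions(n,c0,0,zb,x0,y0,W,H); m=cv2.resize((lab>0).astype(np.float32),(W,H),interpolation=cv2.INTER_AREA)>0.5
        for yaw in np.arange(-0.2,1.37,0.1):
            f=lambda d:model(n,im,c0+d,yaw,zb,x0,y0,W,H,m)
            best=min(((f(np.array([a,b])),a,b) for a in np.arange(-6,6.1,1) for b in np.arange(-6,6.1,1)))
            print(n,round(yaw,2),round(best[0],1),best[1:])
E
python3 sqfit.py 8
```

```text
scene -0.2 486.2 (np.float64(-5.0), np.float64(-1.0))
scene -0.1 448.6 (np.float64(-5.0), np.float64(-2.0))
scene 0.0 415.3 (np.float64(-5.0), np.float64(-1.0))
scene 0.1 390.3 (np.float64(-1.0), np.float64(1.0))
scene 0.2 297.2 (np.float64(-1.0), np.float64(1.0))
scene 0.3 255.3 (np.float64(-1.0), np.float64(1.0))
scene 0.4 207.9 (np.float64(-1.0), np.float64(1.0))
scene 0.5 173.4 (np.float64(-1.0), np.float64(1.0))
scene 0.6 185.9 (np.float64(0.0), np.float64(1.0))
scene 0.7 307.9 (np.float64(0.0), np.float64(1.0))
scene 0.8 401.2 (np.float64(0.0), np.float64(1.0))
scene 0.9 431.5 (np.float64(0.0), np.float64(1.0))
scene 1.0 459.2 (np.float64(0.0), np.float64(1.0))
scene 1.1 486.6 (np.float64(0.0), np.float64(1.0))Traceback (most recent call last):
  File "sqfit.py", line 46, in <module>
    best=min(((f(np.array([a,b])),a,b) for a in np.arange(-6,6.1,1) for b in np.arange(-6,6.1,1)))
  File "sqfit.py", line 46, in <genexpr>
    best=min(((f(np.array([a,b])),a,b) for a in np.arange(-6,6.1,1) for b in np.arange(-6,6.1,1)))
               ~^^^^^^^^^^^^^^^^^
  File "sqfit.py", line 45, in <lambda>
    f=lambda d:model(n,im,c0+d,yaw,zb,x0,y0,W,H,m)
               ~~~~~^^^^^^^^^^^^^^^^^^^^^^^^^^^^^^
  File "sqfit.py", line 30, in model
    lab=regions(n,c,yaw,zb,x0,y0,W,H,SS)
  File "sqfit.py", line 6, in regions
    K,T=cal(n)
        ~~~^^^
  File "h.py", line 4, in cal
    c=manip.get_calibration(n); return np.array(c["mtx"]),np.array(c["camera_from_world"])
ValueError: time passes only in moves, steps and waits
```

```bash
python3 - <<'E'
s=open("h.py").read()
s=s.replace('''def cal(n):
    c=''','''_C={}
def cal(n):
    if n not in _C: _C[n]=_cal(n)
    return _C[n]
def _cal(n):
    c=''')
open("h.py","w").write(s)
s=open("sqfit.py").read()
i=s.index('if __name__'); s=s[:i]+'''if __name__=="__main__":
    tag=sys.argv[1]; c0=np.array([518.,168.5]); zb=128
    for n in sys.argv[2:]:
        im=cv2.imread(f"pics/{n}{tag}.png"); u=proj(n,[c0[0],c0[1],136])[0]; x0,y0=int(u[0])-9,int(u[1])-9; W=H=19
        for yaw in np.arange(-0.2,1.37,0.1):
            lab=regions(n,c0,yaw,zb,x0,y0,W,H); m=cv2.resize((lab>0).astype(np.float32),(W,H),interpolation=cv2.INTER_AREA)>0.5
            m=cv2.dilate(m.astype(np.uint8),np.ones((3,3)))>0
            rs=[]
            for s0 in([0,0],[-3,0],[3,0],[0,3],[0,-3]):
                rs.append(minimize(lambda d:model(n,im,c0+d[:2],yaw,zb,x0,y0,W,H,m,sig=abs(d[2])+.2),s0+[0.4],method="Nelder-Mead",options=dict(maxiter=80,initial_simplex=np.array([s0+[.4],[s0[0]+1.5,s0[1],.4],[s0[0],s0[1]+1.5,.4],[s0[0],s0[1],.7]]))))
            r=min(rs,key=lambda r:r.fun); print(n,round(yaw,2),round(r.fun,1),np.round(r.x,2))
'''
open("sqfit.py","w").write(s)
E
python3 sqfit.py 8 scene & python3 sqfit.py 8 top; wait
```

```text
this script no longer has the robot
top -0.2 375.7 [-2.47  0.69  1.02]
top -0.1 429.4 [-1.01 -0.4   0.93]
top 0.0 483.5 [-1.73  0.16  0.92]
top 0.1 462.7 [-2.08  0.68  0.93]
top 0.2 413.7 [-1.12 -0.44  1.  ]
top 0.3 394.7 [-1.63  0.06  0.91]
top 0.4 424.9 [-2.74 -0.48  0.88]
top 0.5 419.0 [-1.06  0.08  1.02]
top 0.6 451.7 [-1.55  0.55  0.96]
top 0.7 452.3 [-2.31  1.09  1.13]
top 0.8 409.9 [-1.74  1.51  1.02]
top 0.9 373.6 [-1.8   0.63  1.08]
top 1.0 382.9 [-2.31  0.86  1.09]
top 1.1 405.0 [-1.89 -0.14  1.1 ]
top 1.2 403.1 [-2.32  0.64  1.07]
top 1.3 400.9 [-2.47 -0.34  1.01]Exception ignored in: <_io.TextIOWrapper mode='rw' encoding='UTF-8'>
Traceback (most recent call last):
BrokenPipeError: [Errno 32] Broken pipe
```

```bash
python3 sqfit.py 8 scene
```

```text
scene -0.2 387.9 [-0.78  0.77  0.62]
scene -0.1 363.8 [-0.7   0.76  0.58]
scene 0.0 327.7 [-0.59  0.73  0.49]
scene 0.1 279.5 [-0.44  0.84  0.5 ]
scene 0.2 220.6 [-0.45  0.5   0.48]
scene 0.3 170.8 [-0.43  0.44  0.41]
scene 0.4 143.6 [-0.55  0.89  0.49]
scene 0.5 135.4 [-0.43  0.62  0.46]
scene 0.6 154.1 [-0.37  0.77  0.48]
scene 0.7 212.6 [-0.42  0.72  0.52]
scene 0.8 292.4 [-0.36  0.72  0.62]
scene 0.9 319.3 [-0.36  0.78  0.65]
scene 1.0 348.9 [-0.45  0.68  0.65]
scene 1.1 379.4 [-0.47  0.72  0.64]
scene 1.2 396.2 [-0.43  0.83  0.61]
scene 1.3 397.8 [-0.39  0.97  0.63]
```

```bash
python3 - <<'E'
from h import *
Z=lambda x0,y0,s,p:np.array([x0+p[0]/s-0.5,y0+p[1]/s-0.5])
print(atz("scene",Z(280,180,8,(427,319)),16),atz("top",Z(280,150,8,(388,509)),16))
# hub top corners
S=[(408,263),(503,325),(443,390),(347,322)]
sc=[atz("scene",Z(280,180,8,p),16) for p in S]; print(np.round(sc,1),np.mean(sc,0))
Tc=[(340,453),(437,453),(437,568),(340,568)]
tc=[atz("top",Z(280,150,8,p),16) for p in Tc]; print(np.round(tc,1),np.mean(tc,0))
e=[atz("scene",Z(280,180,8,p),8) for p in((273,237),(583,430))]; print(e,np.arctan2(*(e[0]-e[1])[[1,0]]),(e[0]+e[1])/2)
im=cv2.imread("pics/top8.png"); crop(im,305,180,45,65,10,"pics/t8w.png")
E
```

```text
[498.54305326 -43.87324188  16.        ] [501.63349353 -40.92772469  16.        ]
[[519.6 -61.3  16. ]
 [474.2 -58.3  16. ]
 [475.  -20.6  16. ]
 [521.7 -25.1  16. ]] [497.59827149 -41.32827378  16.        ]
[[525.6 -22.7  16. ]
 [523.7 -62.1  16. ]
 [476.6 -59.3  16. ]
 [478.5 -20.2  16. ]] [501.09249303 -41.10007989  16.        ]
[array([571.71018114, -46.39411829,   8.        ]), array([426.50914109, -41.02247912,   8.        ])] -0.03697763220750118 [499.10966112 -43.7082987    8.        ]
```

View pics/t8w.png

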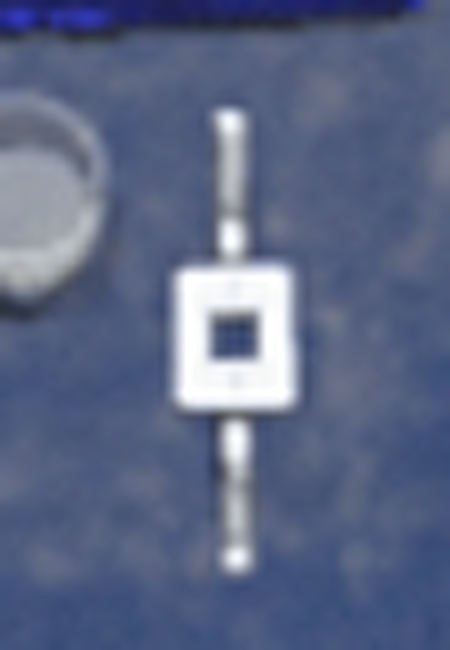

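Call:
carry_out --series '[[[0,-30,0],-0.15,60],[[1,-60,5],-0.3,60],[[2,-90,10],-0.45,60],[[3,-120,15],-0.6,60],[[4,-150,20],-0.75,60],[[5,-180,25],-0.9,60],[[5,-210,30],-1.05,60],[[5,-220,35],-1.2,60],[[5,-225,40],-1.35,60],[[5,-225,40],-1.5,60],[[5,-225,40],-1.55,60]]'

```text
time_s: 10.8
tool_pos: [505.9, -37.0, 157.3]
ee_rot: [0.724, 0.689, 0.001, -0.001]
ft_force: [-0.2, 0.4, -0.4]
grip_width: 51.2
```

```bash
python3 -c "
from h import *
shift([500,-42.3,90],-0.036+np.pi)"
```

```text
shift [-5.7 -5.7 67.3] turn -1.585 | yaw 1.521 pos [505.9 -37.  157.3] j6 1.421 t 10.8
```

Call:
carry_out --series '[[[-2,-2,10],-0.15,60],[[-4,-4,20],-0.3,60],[[-5.7,-5.7,30],-0.45,60],[[-5.7,-5.7,40],-0.6,60],[[-5.7,-5.7,45],-0.75,60],[[-5.7,-5.7,50],-0.9,60],[[-5.7,-5.7,55],-1.05,60],[[-5.7,-5.7,60],-1.2,60],[[-5.7,-5.7,65],-1.35,60],[[-5.7,-5.7,67],-1.5,60],[[-5.7,-5.7,67],-1.585,60],[[-5.7,-5.7,67],-1.585,60]]'

```text
time_s: 12.0
tool_pos: [498.5, -40.5, 89.7]
ee_rot: [0.017, 1.0, 0.001, -0.001]
ft_force: [0.5, 0.7, 0.2]
grip_width: 51.5
```

```bash
python3 -c "
from h import *
shift([500,-42.3,45],-0.036+np.pi)"
```

```text
shift [-1.6 -1.9 44.7] turn 0.002 | yaw 3.108 pos [498.5 -40.5  89.7] j6 -0.176 t 12.0
```

Call:
carry_out --series '[[[-1.5,-1.5,25],0,60],[[-1.5,-1.5,45],0,60],[[-1.5,-1.5,60],0,60],[[-1.5,-1.5,60],0,60],[[-1.5,-1.5,60],0,60]]'

```text
time_s: 12.5
tool_pos: [499.3, -41.1, 29.7]
ee_rot: [0.017, 1.0, 0.002, -0.001]
ft_force: [0.7, 0.0, -0.2]
grip_width: 51.4
```

```bash
python3 - <<'E'
from h import *
shift([500,-42.3,3],-0.036+np.pi)
s=manip.capture("scene"); cv2.imwrite("pics/scene9.png",s)
crop(s,285,170,90,75,8,"pics/s9.png")
E
```

```text
shift [-0.8 -1.3 26.7] turn 0.002 | yaw 3.108 pos [499.3 -41.1  29.7] j6 -0.177 t 12.5
```

View pics/s9.png

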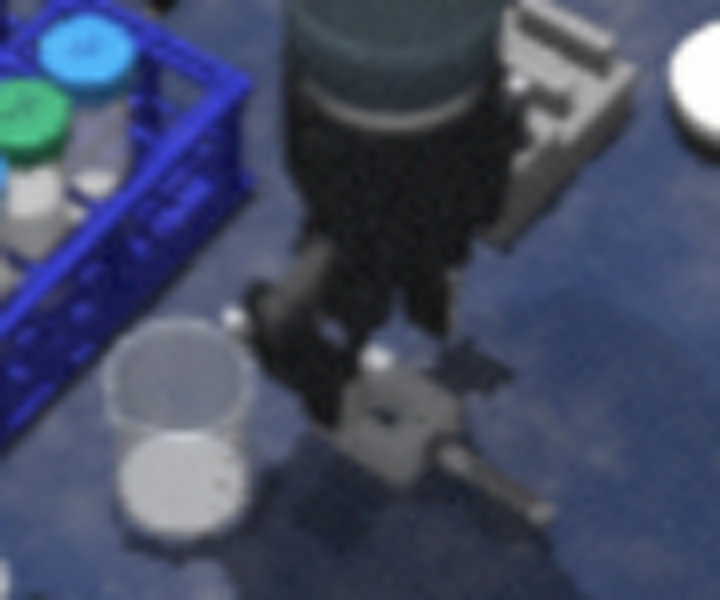

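```bash
python3 - <<'E'
from h import *
c=np.array([499.3,-41.1,33])
im=cv2.imread("pics/scene9.png"); b=cv2.resize(im[170:245,285:375],None,fx=8,fy=8,interpolation=cv2.INTER_CUBIC)
a=3.108; ux=np.array([np.cos(a),np.sin(a),0]); uy=np.array([np.sin(a),-np.cos(a),0])
q=lambda P:tuple(((proj("scene",P)[0]-[285,170]+.5)*8).astype(int))
for s in(-1,1):
    pts=[q(c+ux*i*11+uy*s*j) for i,j in((-1,25.7),(1,25.7),(1,40),(-1,40))]
    cv2.polylines(b,[np.array(pts)],True,(0,0,255),1)
for cc in((498.7,-43),(501.3,-41)):
  c2=np.array([cc[0],cc[1],16]); pts=[q(c2+ux*i+uy*j) for i,j in((22,18),(-22,18),(-22,-18),(22,-18))]
  cv2.polylines(b,[np.array(pts)],True,(0,255,0) if cc[0]<500 else (255,255,0),1)
cv2.imwrite("pics/s9o.png",b)
E
```

```text
(no output)
```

View pics/s9o.png

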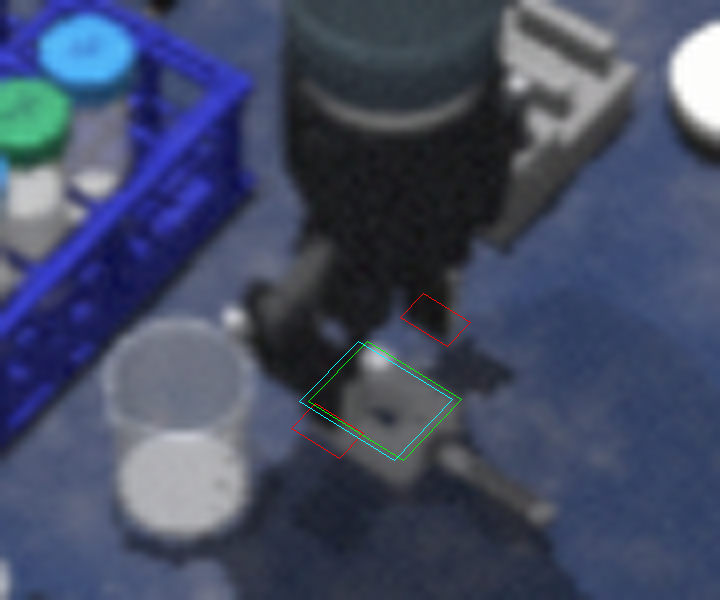

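Call:
carry_out --series '[[[0,-0.5,12],0,60],[[0,-0.5,22],0,60],[[0,-0.5,26.5],0,60],[[0,-0.5,26.5],0,60],[[0,-0.5,26.5],0,45],[[0,-0.5,26.5],0,35],[[0,-0.5,26.5],0,30],[[0,-0.5,26.5],0,30],[[0,-0.5,26.5],0,30]]'

```text
time_s: 13.45
tool_pos: [500.3, -41.9, 4.1]
ee_rot: [0.017, 1.0, 0.001, -0.0]
ft_force: [-0.0, 0.8, 2.8]
grip_width: 34.5
```

Call:
carry_out --series '[[[0,0,0],0,20],[[0,0,0],0,20],[[0,0,-10],0,20],[[0,0,-30],0,20],[[0,0,-60],0,20],[[0,0,-100],0,20],[[0,0,-145],0,20],[[0,0,-175],0,20],[[0,0,-175],0,20]]'

```text
time_s: 14.35
tool_pos: [503.6, -43.0, 184.4]
ee_rot: [0.017, 1.0, 0.001, 0.004]
ft_force: [0.7, 0.9, -2.4]
grip_width: 34.1
```

```bash
python3 - <<'E'
from h import *
shift([517.5,169,178],0.45+np.pi)
s=manip.capture("scene"); t=manip.capture("top"); cv2.imwrite("pics/scene10.png",s); cv2.imwrite("pics/top10.png",t)
crop(s,265,110,110,85,7,"pics/s10.png"); crop(t,290,130,90,80,7,"pics/t10.png")
E
```

```text
shift [ -6.6 212.4   6.7] turn -0.484 | yaw 3.108 pos [503.6 -43.  184.4] j6 -0.179 t 14.35
```

View pics/s10.png

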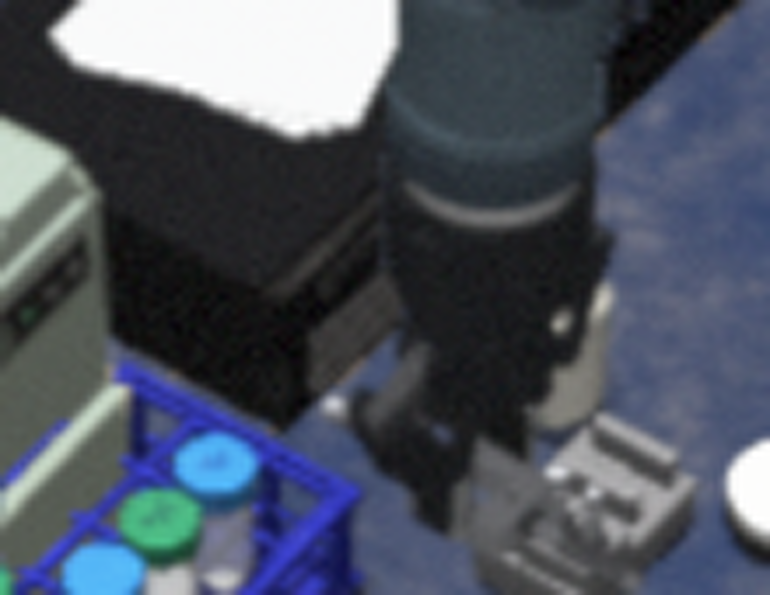

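Call:
carry_out --series '[[[-1,40,0],-0.1,20],[[-2,80,0],-0.2,20],[[-4,120,0],-0.3,20],[[-5,160,0],-0.4,20],[[-6,195,0],-0.484,20],[[-6.6,212,5],-0.484,20],[[-6.6,212,8],-0.484,20],[[-6.6,212,8],-0.484,20],[[-6.6,212,8],-0.484,20]]'

```text
time_s: 15.35
tool_pos: [513.5, 168.1, 171.0]
ee_rot: [-0.223, 0.975, 0.001, -0.001]
ft_force: [-0.0, -0.4, -1.5]
grip_width: 34.3
```

```bash
python3 - <<'E'
from h import *
shift([517.5,169,172],0.45+np.pi)
s=manip.capture("scene"); t=manip.capture("top"); cv2.imwrite("pics/scene11.png",s); cv2.imwrite("pics/top11.png",t)
crop(s,240,180,90,85,8,"pics/s11.png"); crop(t,230,160,80,80,8,"pics/t11.png")
E
```

```text
shift [-4.  -0.9 -1. ] turn -0.001 | yaw -2.693 pos [513.5 168.1 171. ] j6 -0.251 t 15.35
```

View pics/s11.png

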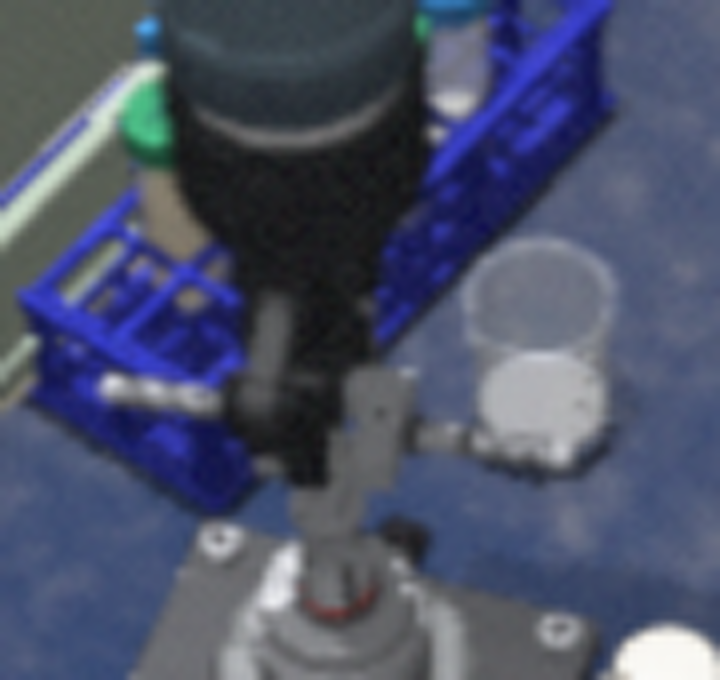

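View pics/t11.png

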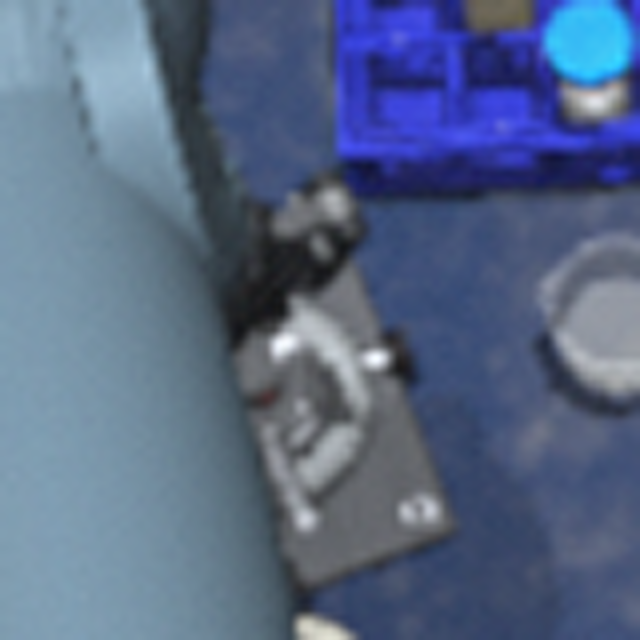

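```bash
python3 - <<'E'
from h import *
Z=lambda x0,y0,s,p:np.array([x0+p[0]/s-0.5,y0+p[1]/s-0.5])
im=cv2.imread("pics/scene11.png")
crop(im,248,222,20,12,30,"pics/e1.png");crop(im,295,225,24,18,30,"pics/e2.png")
a=atz("scene",Z(240,180,8,(110,387)),175);b=atz("scene",Z(240,180,8,(567,451)),175)
print(a,b,np.linalg.norm(a-b),(a+b)/2,np.arctan2(*(a-b)[[1,0]]))
t=atz("top",Z(230,160,8,(304,519)),175); print("top end",t)
E
```

```text
[577.96749905 199.23789962 175.        ] [446.82590266 133.5931382  175.        ] 146.65385438082146 [512.39670085 166.41551891 175.        ] 0.46409870332225395
top end [451.73742246 138.92296537 175.        ]
```

View pics/e1.png

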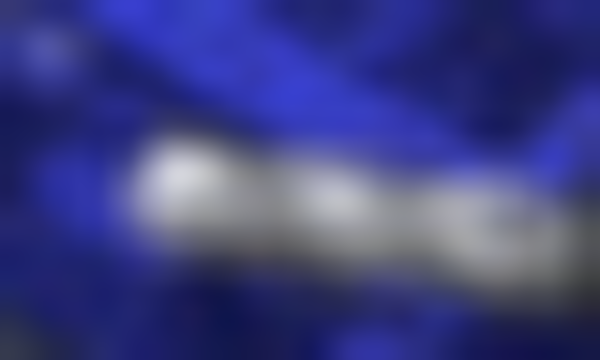

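View pics/e2.png

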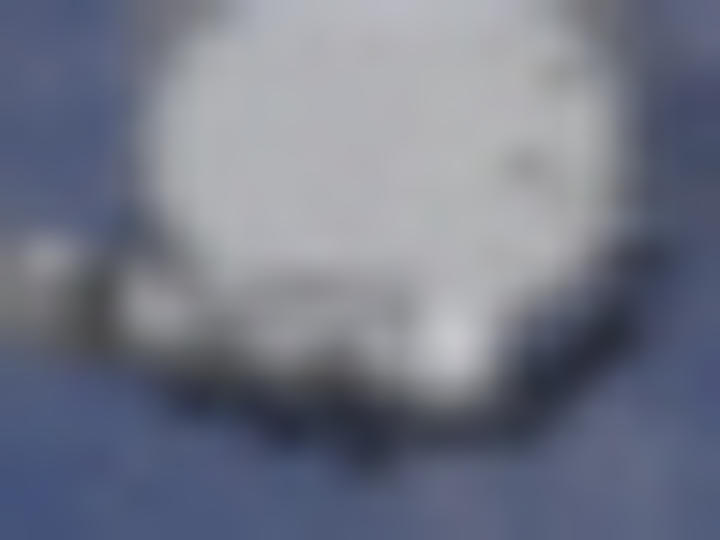

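```bash
python3 - <<'E'
from h import *
a=atz("scene",(253.8,227.9),175);b=atz("scene",(309.3,236.3),175)
print(a,b,np.linalg.norm(a-b),(a+b)/2,np.arctan2(*(a-b)[[1,0]]))
# predicted overlay from robot pose w/ hub centered at TCP, plus model
im=cv2.imread("pics/scene11.png");x0,y0,S=240,180,8
B=cv2.resize(im[y0:y0+85,x0:x0+90],None,fx=S,fy=S,interpolation=cv2.INTER_CUBIC)
c=np.array([513.5,168.1,174.9]);yw=0.4486;ux=np.array([np.cos(yw),np.sin(yw),0]);uy=np.array([-np.sin(yw),np.cos(yw),0]);uz=np.array([0,0,1])
q=lambda P:tuple(((proj("scene",P)[0]-[x0,y0]+.5)*S).astype(int))
def box(lx,ly,lz,col,c=c,off=0):
    for z in(-lz,lz): cv2.polylines(B,[np.array([q(c+ux*(i*lx+off)+uy*j*ly+uz*z) for i,j in((1,1),(-1,1),(-1,-1),(1,-1))])],True,col,1)
box(22,18,8,(0,255,0)); 
for s in(1,-1):
    cv2.line(B,q(c+ux*s*22),q(c+ux*s*75),(0,0,255),1)
cv2.imwrite("pics/s11o.png",B)
E
```

```text
[576.79670235 198.47453094 175.        ] [448.20629375 136.22020613 175.        ] 142.86740055499038 [512.50149805 167.34736854 175.        ] 0.4508702520653841
```

View pics/s11o.png

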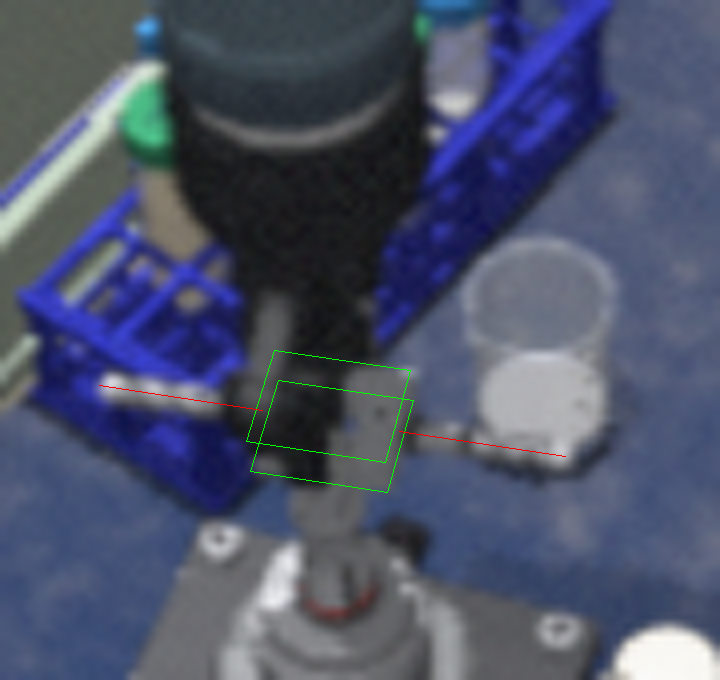

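Call:
carry_out --series '[[[-5.4,-0.5,0],0,20],[[-5.4,-0.5,6],0,20],[[-5.4,-0.5,12],0,20],[[-5.4,-0.5,15],0,20],[[-5.4,-0.5,15],0,20],[[-5.4,-0.5,15],0,20]]'

```text
time_s: 16.05
tool_pos: [519.1, 170.0, 156.7]
ee_rot: [-0.222, 0.975, 0.001, 0.0]
ft_force: [-0.1, -0.2, -1.7]
grip_width: 34.6
```

```bash
python3 - <<'E'
from h import *
shift([518.6,170,156],0.45+np.pi)
s=manip.capture("scene"); cv2.imwrite("pics/scene12.png",s)
crop(s,262,212,40,42,16,"pics/s12.png")
E
```

```text
shift [0.5 0.2 0.7] turn -0.002 | yaw -2.693 pos [519.1 170.  156.7] j6 -0.249 t 16.05
```

View pics/s12.png

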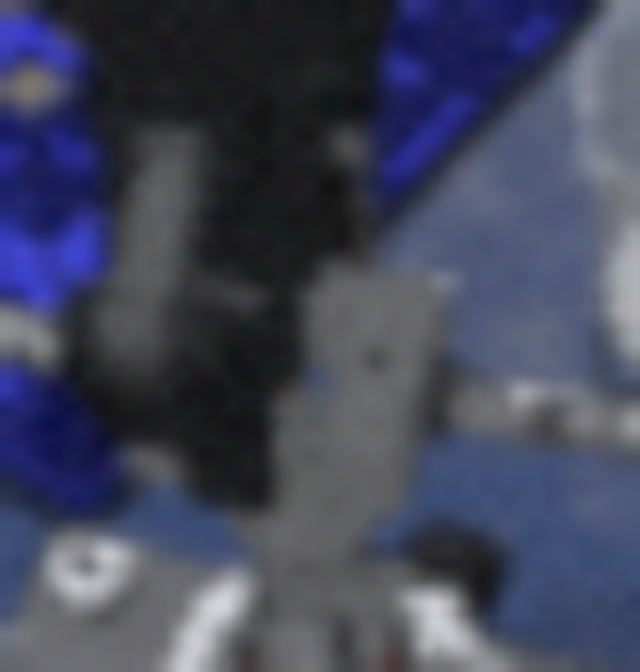

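Call:
carry_out --series '[[[0.5,0,3],0,20],[[0.5,0,6],0,20],[[0.5,0,8],0,20],[[0.5,0,8],0,20]]'

```text
time_s: 16.5
tool_pos: [518.5, 169.8, 148.4]
ee_rot: [-0.222, 0.975, 0.001, -0.0]
ft_force: [-0.0, -1.0, -1.8]
grip_width: 34.2
```

Call:
carry_out --series '[[[0,0,1],0,20],[[0,0,2],0,20],[[0,0,3],0,20],[[0,0,3],0,20]]'

```text
time_s: 16.9
tool_pos: [518.5, 169.7, 145.3]
ee_rot: [-0.222, 0.975, 0.001, -0.0]
ft_force: [0.2, -0.5, -2.4]
grip_width: 34.1
```

Call:
carry_out --series '[[[0,0,1],0,20],[[0,0,2],0,20],[[0,0,3],0,20],[[0,0,3],0,20]]'

```text
time_s: 17.3
tool_pos: [518.5, 169.7, 142.2]
ee_rot: [-0.222, 0.975, 0.001, -0.0]
ft_force: [0.3, 0.4, -2.9]
grip_width: 34.3
```

Call:
carry_out --series '[[[0,0,2],0,20],[[0,0,4],0,20],[[0,0,6],0,20],[[0,0,8],0,20],[[0,0,8],0,20]]'

```text
time_s: 17.8
tool_pos: [518.4, 169.6, 133.8]
ee_rot: [-0.222, 0.975, 0.001, -0.0]
ft_force: [0.4, -0.9, -2.1]
grip_width: 34.3
```

Call:
carry_out --series '[[[0,0,1],0,20],[[0,0,1.5],0,20],[[0,0,2],0,20],[[0,0,2],0,20]]'

```text
time_s: 18.2
tool_pos: [518.6, 169.6, 132.1]
ee_rot: [-0.222, 0.975, 0.001, -0.0]
ft_force: [1.1, -1.1, -0.0]
grip_width: 34.4
```

```bash
python3 - <<'E'
from h import *
shift([518.6,170,132],0.45+np.pi); print(pose()[0]["ft_torque"])
s=manip.capture("scene"); cv2.imwrite("pics/scene13.png",s)
crop(s,245,205,75,60,10,"pics/s13.png")
E
```

```text
shift [-0.2  0.3  0.1] turn -0.002 | yaw -2.693 pos [518.6 169.6 132.1] j6 -0.249 t 18.2
[-0.19008225 -0.05770132  0.01455231]
```

View pics/s13.png

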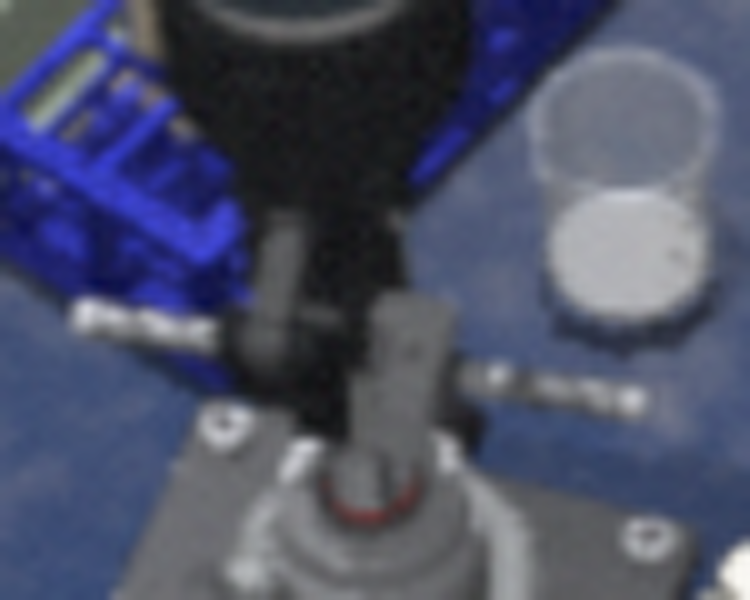

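Call:
carry_out --series '[[[0,0,0],0.05,20],[[0,-0.1,0],0.1,20],[[0,-0.15,0],0.15,20],[[0,-0.15,0],0.15,20]]'

```text
time_s: 18.65
tool_pos: [518.8, 169.5, 132.1]
ee_rot: [-0.149, 0.989, 0.001, 0.0]
ft_force: [1.7, -0.8, -0.5]
grip_width: 34.1
```

```bash
cat > st.py <<'E'
from h import *
s,p,R,y=pose(); print("t",round(float(s["time_s"]),2),"p",np.round(p,2),"yaw",round(y,4),"F",np.round(s["ft_force"],1),"M",np.round(s["ft_torque"],3),"j6",round(float(s["joint_pos"][5]),3),"w",round(float(s["grip_width"]),1))
E
python3 st.py
```

```text
t 18.65 p [518.8  169.5  132.12] yaw -2.8431 F [ 1.7 -0.8 -0.5] M [-0.202 -0.093 -0.005] j6 -0.1 w 34.1
```

Call:
carry_out --series '[[[0,-0.05,0],0.05,20],[[0,-0.05,0],0.05,20]]'

```text
time_s: 18.85
tool_pos: [519.0, 169.3, 132.1]
ee_rot: [-0.124, 0.992, 0.001, 0.0]
ft_force: [1.3, -1.1, -1.3]
grip_width: 34.6
```

```bash
python3 st.py
```

```text
t 18.85 p [518.99 169.35 132.13] yaw -2.8922 F [ 1.3 -1.1 -1.3] M [-0.247 -0.216  0.105] j6 -0.051 w 34.6
```

Call:
carry_out --series '[[[0,-0.05,0],0.05,20],[[0,-0.05,0],0.05,20]]'

```text
time_s: 19.05
tool_pos: [519.1, 169.1, 132.2]
ee_rot: [-0.1, 0.995, 0.0, 0.0]
ft_force: [1.5, -0.8, -0.8]
grip_width: 34.2
```

```bash
python3 st.py
```

```text
t 19.05 p [519.15 169.12 132.15] yaw -2.9407 F [ 1.5 -0.8 -0.8] M [-0.284 -0.263  0.021] j6 -0.003 w 34.2
```

Call:
carry_out --series '[[[0,-0.05,0],0.05,20],[[0,-0.05,0],0.05,20]]'

```text
time_s: 19.25
tool_pos: [519.2, 169.0, 132.1]
ee_rot: [-0.076, 0.997, 0.0, 0.0]
ft_force: [1.5, -1.9, -1.3]
grip_width: 34.0
```

```bash
python3 st.py
```

```text
t 19.25 p [519.21 168.99 132.14] yaw -2.9886 F [ 1.5 -1.9 -1.3] M [-0.313 -0.257  0.207] j6 0.045 w 34.0
```

Call:
carry_out --series '[[[0,-0.05,0],0.05,20],[[0,-0.05,0],0.05,20]]'

```text
time_s: 19.45
tool_pos: [519.2, 168.9, 132.1]
ee_rot: [-0.053, 0.999, 0.0, 0.0]
ft_force: [2.0, -1.1, -1.5]
grip_width: 33.9
```

```bash
python3 st.py
```

```text
t 19.45 p [519.21 168.89 132.1 ] yaw -3.0363 F [ 2.  -1.1 -1.5] M [-0.3   -0.216  0.206] j6 0.093 w 33.9
```

Call:
carry_out --series '[[[0,-0.16,0.05],0.125,20],[[0.04,-0.32,0.1],0.25,20],[[0.1,-0.48,0.2],0.375,20],[[0.16,-0.62,0.25],0.5,20],[[0.25,-0.76,0.3],0.625,20],[[0.35,-0.89,0.35],0.75,20],[[0.47,-1.0,0.4],0.875,20],[[0.6,-1.1,0.5],1.0,20],[[0.74,-1.2,0.55],1.125,20],[[0.9,-1.25,0.6],1.25,20],[[1.05,-1.3,0.65],1.375,20],[[1.2,-1.3,0.7],1.5,20]]'

```text
time_s: 20.65
tool_pos: [517.8, 166.9, 131.4]
ee_rot: [0.643, 0.766, -0.0, 0.0]
ft_force: [0.7, -2.3, -0.7]
grip_width: 34.2
```

```bash
python3 st.py; python3 - <<'E'
from h import *
s=manip.capture("scene"); cv2.imwrite("pics/scene14.png",s)
crop(s,245,205,75,60,10,"pics/s14.png")
E
```

```text
t 20.65 p [517.84 166.89 131.39] yaw 1.7444 F [ 0.7 -2.3 -0.7] M [-0.633 -0.088  0.252] j6 1.593 w 34.2
```

View pics/s14.png

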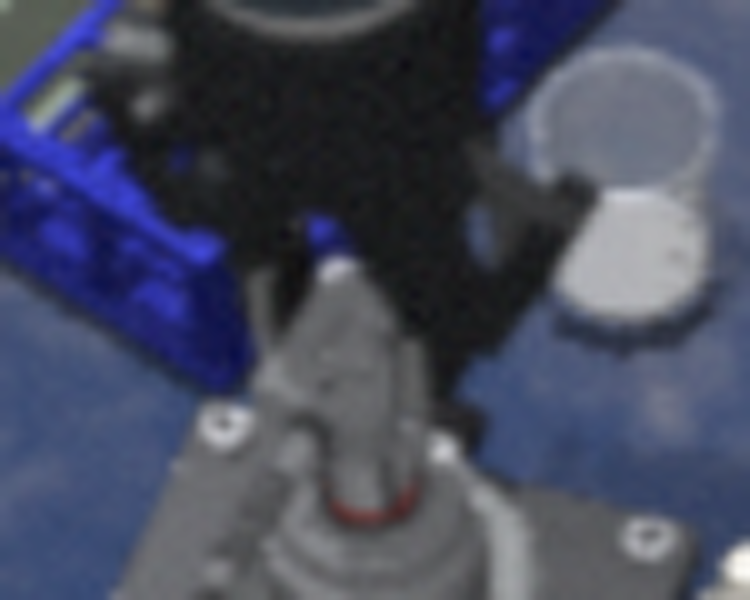

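Call:
carry_out --series '[[[0,0,0],0,40],[[0,0,0],0,60],[[0,0,0],0,60],[[0.5,0,-12],0,60],[[1.3,0,-26],0,60],[[1.3,0,-28],-0.15,60],[[1.3,0,-28],-0.3,60],[[1.3,0,-28],-0.45,60],[[1.3,0,-28],-0.6,60],[[1.3,0,-28],-0.75,60],[[1.3,0,-28],-0.9,60],[[1.3,0,-28],-1.05,60]]'

```text
time_s: 21.9
tool_pos: [517.9, 168.6, 160.5]
ee_rot: [0.171, 0.985, 0.0, 0.0]
ft_force: [1.3, -0.0, 0.3]
grip_width: 51.0
```

```bash
python3 st.py; python3 - <<'E'
from h import *
s=manip.capture("scene"); cv2.imwrite("pics/scene15.png",s)
crop(s,245,205,75,60,10,"pics/s15.png")
shift([517.6,168.4,159.4],1.744+np.pi)
E
```

```text
t 21.9 p [517.93 168.59 160.52] yaw 2.7983 F [ 1.3 -0.   0.3] M [-0.017 -0.008  0.001] j6 0.542 w 51.0
shift [ 0.3 -0.3  1.1] turn -2.084 | yaw 2.802 pos [518.  168.6 160.5] j6 0.538 t 21.95
```

View pics/s15.png

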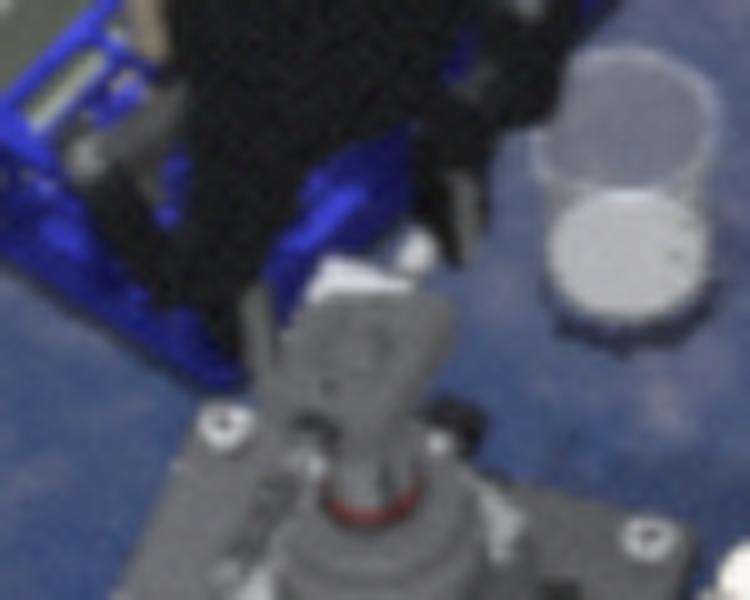

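Call:
carry_out --series '[[[0,0,0],-0.15,60],[[0,0,0],-0.3,60],[[0,0,0],-0.45,60],[[0,0,0],-0.6,60],[[0,0,0],-0.75,60],[[0,0,0],-0.9,60],[[0,0,0],-1.05,60],[[0,0,0],-1.2,60],[[0,0,0],-1.35,60],[[0,0,0],-1.5,60],[[0,0,0],-1.65,60],[[0,0,0],-1.8,60]]'

```text
time_s: 23.15
tool_pos: [518.2, 168.9, 161.4]
ee_rot: [-0.665, 0.747, -0.0, 0.001]
ft_force: [-0.2, -0.9, 0.3]
grip_width: 51.3
```

```bash
python3 -c "
from h import *
shift([517.6,168.4,131.4],1.744+np.pi)"
```

```text
shift [ 0.6  0.6 30. ] turn -0.29 | yaw -1.688 pos [518.2 168.9 161.4] j6 -1.255 t 23.15
```

Call:
carry_out --series '[[[0.6,0.6,0],-0.15,60],[[0.6,0.6,0],-0.29,60],[[0.6,0.6,0],-0.29,60],[[0.6,0.6,12],-0.29,60],[[0.6,0.6,24],-0.29,60],[[0.6,0.6,30],-0.29,60],[[0.6,0.6,30],-0.29,60],[[0.6,0.6,30],-0.29,45],[[0.6,0.6,30],-0.29,30],[[0.6,0.6,30],-0.29,20],[[0.6,0.6,30],-0.29,20],[[0.6,0.6,30],-0.29,20]]'

```text
time_s: 24.35
tool_pos: [517.6, 168.4, 131.6]
ee_rot: [0.766, -0.643, 0.001, -0.001]
ft_force: [-0.9, -0.1, 1.1]
grip_width: 34.7
```

```bash
python3 st.py
```

```text
t 24.35 p [517.61 168.44 131.63] yaw -1.3979 F [-0.9 -0.1  1.1] M [-0.056  0.219  0.024] j6 -1.546 w 34.7
```

Call:
carry_out --series '[[[0,0,0.3],0.13,20],[[0,0,0.35],0.26,20],[[0,0,0.4],0.39,20],[[0,0,0.45],0.52,20],[[0,0,0.5],0.65,20],[[0,0,0.55],0.78,20],[[0,0,0.6],0.91,20],[[0,0,0.7],1.04,20],[[0,0,0.75],1.17,20],[[0,0,0.8],1.3,20],[[0,0,0.9],1.43,20],[[0,0,0.95],1.56,20]]'

```text
time_s: 25.55
tool_pos: [517.7, 168.3, 130.9]
ee_rot: [-0.089, 0.996, 0.0, 0.001]
ft_force: [-0.7, -0.9, 0.1]
grip_width: 34.3
```

```bash
python3 st.py
```

```text
t 25.55 p [517.75 168.3  130.89] yaw -2.9627 F [-0.7 -0.9  0.1] M [-0.175  0.18   0.215] j6 0.019 w 34.3
```

Call:
carry_out --series '[[[0,0,0],-0.12,20],[[0,0,0],-0.24,20],[[0,0,0],-0.24,20]]'

```text
time_s: 25.85
tool_pos: [518.0, 168.3, 130.9]
ee_rot: [-0.208, 0.978, -0.0, 0.001]
ft_force: [1.1, 0.1, -0.9]
grip_width: 34.4
```

```bash
python3 st.py
```

```text
t 25.85 p [517.96 168.32 130.91] yaw -2.723 F [ 1.1  0.1 -0.9] M [ 0.045  0.029 -0.039] j6 -0.221 w 34.4
```

Call:
carry_out --series '[[[0,0,0],-0.04,20],[[0,0,0],-0.04,20]]'

```text
time_s: 26.05
tool_pos: [518.1, 168.4, 130.9]
ee_rot: [-0.226, 0.974, -0.0, 0.002]
ft_force: [0.3, -0.5, -1.0]
grip_width: 34.6
```

```bash
python3 st.py
```

```text
t 26.05 p [518.08 168.35 130.95] yaw -2.6854 F [ 0.3 -0.5 -1. ] M [0.024 0.077 0.05 ] j6 -0.258 w 34.6
```

Call:
carry_out --series '[[[0,0,0],-0.04,20],[[0,0,0],-0.04,20]]'

```text
time_s: 26.25
tool_pos: [518.0, 168.4, 130.9]
ee_rot: [-0.245, 0.97, -0.0, 0.001]
ft_force: [-1.0, 1.3, -0.7]
grip_width: 34.5
```

```bash
python3 st.py
```

```text
t 26.25 p [517.97 168.4  130.92] yaw -2.6475 F [-1.   1.3 -0.7] M [0.106 0.136 0.022] j6 -0.296 w 34.5
```

Call:
carry_out --series '[[[0,0,0],-0.04,20],[[0,0,0],-0.04,20]]'

```text
time_s: 26.45
tool_pos: [517.8, 168.4, 130.9]
ee_rot: [-0.263, 0.965, -0.0, 0.001]
ft_force: [-1.0, 0.7, -0.9]
grip_width: 34.0
```

```bash
python3 st.py
```

```text
t 26.45 p [517.81 168.41 130.91] yaw -2.6095 F [-1.   0.7 -0.9] M [0.013 0.202 0.047] j6 -0.334 w 34.0
```

Call:
carry_out --series '[[[0,0,0],-0.04,20],[[0,0,0],-0.04,20]]'

```text
time_s: 26.65
tool_pos: [517.8, 168.3, 130.9]
ee_rot: [-0.281, 0.96, -0.0, 0.001]
ft_force: [0.1, -0.3, -0.3]
grip_width: 34.5
```

```bash
python3 st.py
```

```text
t 26.65 p [517.76 168.34 130.92] yaw -2.5717 F [ 0.1 -0.3 -0.3] M [-0.017  0.168 -0.082] j6 -0.372 w 34.5
```

Call:
carry_out --series '[[[0,0,0],-0.04,20],[[0,0,0],-0.04,20]]'

```text
time_s: 26.85
tool_pos: [517.7, 168.3, 130.9]
ee_rot: [-0.299, 0.954, -0.0, 0.001]
ft_force: [-1.2, -0.3, 0.0]
grip_width: 34.5
```

```bash
python3 st.py
```

```text
t 26.85 p [517.75 168.31 130.94] yaw -2.534 F [-1.2 -0.3  0. ] M [ 0.013  0.18  -0.178] j6 -0.41 w 34.5
```

Call:
carry_out --series '[[[0,0,0],-0.04,20],[[0,0,0],-0.04,20]]'

```text
time_s: 27.05
tool_pos: [517.7, 168.3, 130.9]
ee_rot: [-0.317, 0.948, -0.0, 0.001]
ft_force: [-0.3, -0.2, -0.0]
grip_width: 34.5
```

```bash
python3 st.py
```

```text
t 27.05 p [517.7  168.31 130.89] yaw -2.4961 F [-0.3 -0.2 -0. ] M [ 0.051  0.16  -0.147] j6 -0.448 w 34.5
```

Call:
carry_out --series '[[[0,0,-0.05],-0.127,20],[[0,0,-0.1],-0.254,20],[[0,0,-0.2],-0.38,20],[[0,0,-0.25],-0.507,20],[[0,0,-0.3],-0.633,20],[[0,0,-0.4],-0.76,20],[[0,0,-0.45],-0.887,20],[[0,0,-0.5],-1.013,20],[[0,0,-0.55],-1.14,20],[[0,0,-0.6],-1.267,20],[[0,0,-0.7],-1.393,20],[[0,0,-0.7],-1.52,20]]'

```text
time_s: 28.25
tool_pos: [517.5, 168.3, 131.6]
ee_rot: [0.884, -0.468, 0.001, -0.001]
ft_force: [-0.8, 0.7, 0.7]
grip_width: 34.5
```

```bash
python3 st.py
```

```text
t 28.25 p [517.52 168.33 131.61] yaw -0.9736 F [-0.8  0.7  0.7] M [ 0.107  0.34  -0.23 ] j6 -1.97 w 34.5
```

Call:
carry_out --series '[[[0,0,0],0.14,20],[[0,0,0],0.28,20],[[0,0,0],0.42,20],[[0,0,0.07],0.56,20],[[0,0,0.14],0.7,20],[[0,0,0.2],0.84,20],[[0,0,0.27],0.98,20],[[0,0,0.34],1.12,20],[[0,0,0.4],1.26,20],[[0,0,0.47],1.4,20],[[0,0,0.54],1.54,20],[[0,0,0.6],1.68,20]]'

```text
time_s: 29.45
tool_pos: [517.7, 168.3, 131.1]
ee_rot: [-0.238, 0.971, -0.0, 0.001]
ft_force: [-0.9, -0.6, -0.1]
grip_width: 34.6
```

```bash
python3 st.py
```

```text
t 29.45 p [517.65 168.29 131.05] yaw -2.6606 F [-0.9 -0.6 -0.1] M [-0.009  0.129  0.199] j6 -0.283 w 34.6
```

Call:
carry_out --series '[[[0,0,0.07],0.14,20],[[0,0,0.14],0.28,20],[[0,0,0.2],0.42,20],[[0,0,0.27],0.56,20],[[0,0,0.34],0.7,20],[[0,0,0.4],0.84,20],[[0,0,0.47],0.98,20],[[0,0,0.54],1.12,20],[[0,0,0.6],1.26,20],[[0,0,0.67],1.4,20],[[0,0,0.74],1.54,20],[[0,0,0.8],1.68,20]]'

```text
time_s: 30.65
tool_pos: [517.5, 168.1, 130.3]
ee_rot: [0.567, 0.824, 0.001, 0.001]
ft_force: [0.1, -1.1, -1.0]
grip_width: 34.3
```

Call:
carry_out --series '[[[0,0,0.05],0.1,20],[[0,0,0.1],0.193,20],[[0,0,0.1],0.193,20]]'

```text
time_s: 30.95
tool_pos: [517.5, 168.1, 130.2]
ee_rot: [0.644, 0.765, 0.001, 0.001]
ft_force: [-1.7, -0.1, -0.7]
grip_width: 34.4
```

```bash
python3 st.py
```

```text
t 30.95 p [517.46 168.11 130.17] yaw 1.7415 F [-1.7 -0.1 -0.7] M [-0.004  0.189  0.125] j6 1.598 w 34.4
```

Call:
carry_out --series '[[[0,0,0],-0.14,20],[[0,0,0],-0.28,20],[[0,0,0],-0.42,20],[[0,0,-0.07],-0.56,20],[[0,0,-0.14],-0.7,20],[[0,0,-0.2],-0.84,20],[[0,0,-0.27],-0.98,20],[[0,0,-0.34],-1.12,20],[[0,0,-0.4],-1.26,20],[[0,0,-0.47],-1.4,20],[[0,0,-0.54],-1.54,20],[[0,0,-0.6],-1.68,20]]'

```text
time_s: 32.15
tool_pos: [517.6, 168.2, 130.8]
ee_rot: [-0.142, 0.99, -0.0, 0.001]
ft_force: [-0.2, 0.4, -1.4]
grip_width: 34.8
```

Call:
carry_out --series '[[[0,0,-0.05],-0.14,20],[[0,0,-0.1],-0.28,20],[[0,0,-0.1],-0.31,20],[[0,0,-0.1],-0.31,20]]'

```text
time_s: 32.55
tool_pos: [517.7, 168.3, 130.9]
ee_rot: [-0.294, 0.956, -0.0, 0.001]
ft_force: [-0.2, -0.3, 0.3]
grip_width: 34.2
```

```bash
python3 st.py
```

```text
t 32.55 p [517.67 168.3  130.91] yaw -2.5457 F [-0.2 -0.3  0.3] M [ 0.097  0.144 -0.15 ] j6 -0.398 w 34.2
```

Call:
carry_out --series '[[[0,0,0],0.14,20],[[0,0,0],0.28,20],[[0,0,0],0.42,20],[[0,0,0.07],0.56,20],[[0,0,0.14],0.7,20],[[0,0,0.2],0.84,20],[[0,0,0.27],0.98,20],[[0,0,0.34],1.12,20],[[0,0,0.4],1.26,20],[[0,0,0.47],1.4,20],[[0,0,0.54],1.54,20],[[0,0,0.6],1.68,20]]'

```text
time_s: 33.75
tool_pos: [517.5, 168.1, 130.3]
ee_rot: [0.518, 0.855, 0.0, 0.001]
ft_force: [-0.5, -0.8, -0.1]
grip_width: 34.0
```

Call:
carry_out --series '[[[0,0,0.07],0.14,20],[[0,0,0.14],0.28,20],[[0,0,0.15],0.32,20],[[0,0,0.15],0.32,20],[[0,0,0.15],0.32,40],[[0,0,0.15],0.32,60],[[0,0,0.15],0.32,60],[[0,0,-12],0.32,60],[[0,0,-25],0.32,60],[[0,0,-28],0.2,60],[[0,0,-28],0.05,60],[[0,0,-28],-0.1,60]]'

```text
time_s: 34.95
tool_pos: [518.4, 168.3, 159.8]
ee_rot: [0.472, 0.882, 0.001, 0.002]
ft_force: [0.3, 0.3, 0.2]
grip_width: 51.2
```

```bash
python3 st.py
```

```text
t 34.95 p [518.36 168.31 159.83] yaw 2.1584 F [0.3 0.3 0.2] M [-0.001  0.024  0.005] j6 1.181 w 51.2
```

Call:
carry_out --series '[[[0,0,0],-0.15,60],[[0,0,0],-0.3,60],[[0,0,0],-0.45,60],[[0,0,0],-0.6,60],[[0,0,0],-0.75,60],[[0,0,0],-0.9,60],[[0,0,0],-1.05,60],[[0,0,0],-1.2,60],[[0,0,0],-1.35,60],[[0,0,0],-1.5,60],[[0,0,0],-1.65,60],[[0,0,0],-1.8,60]]'

```text
time_s: 36.15
tool_pos: [519.0, 168.4, 161.1]
ee_rot: [-0.397, 0.918, -0.001, 0.003]
ft_force: [-1.0, 0.0, 1.5]
grip_width: 51.1
```

```bash
python3 -c "
from h import *
shift([517.6,168.2,130.4],1.732+np.pi)
s=manip.capture('scene'); crop(s,245,205,75,60,10,'pics/s16.png')"
```

```text
shift [ 1.2  1.  30.7] turn -0.915 | yaw -2.325 pos [519.  168.4 161.1] j6 -0.619 t 36.15
```

View pics/s16.png

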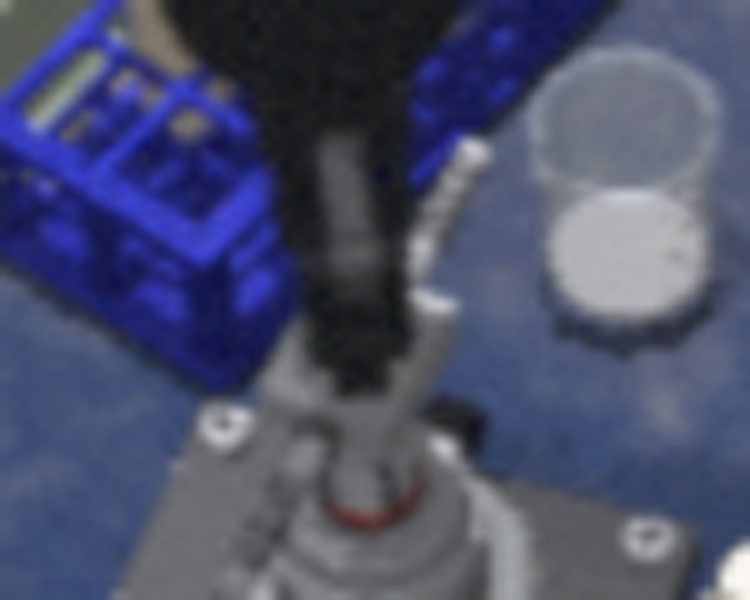

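Call:
carry_out --series '[[[1.2,1,0],-0.15,60],[[1.2,1,0],-0.3,60],[[1.2,1,0],-0.45,60],[[1.2,1,0],-0.6,60],[[1.2,1,0],-0.75,60],[[1.2,1,0],-0.9,60],[[1.2,1,0],-0.915,60],[[1.2,1,12],-0.915,60],[[1.2,1,24],-0.915,60],[[1.2,1,30.5],-0.915,60],[[1.2,1,30.5],-0.915,60],[[1.2,1,30.5],-0.915,60]]'

```text
time_s: 37.4
tool_pos: [517.2, 168.1, 130.0]
ee_rot: [0.763, -0.647, 0.002, -0.002]
ft_force: [0.6, -0.1, -0.2]
grip_width: 51.3
```

```bash
python3 st.py
```

```text
t 37.4 p [517.18 168.13 130.03] yaw -1.4067 F [ 0.6 -0.1 -0.2] M [ 0.032 -0.013  0.003] j6 -1.537 w 51.3
```

Call:
carry_out --series '[[[0,0,0],0,45],[[0,0,0],0,30],[[0,0,0],0,20],[[0,0,0],0,20],[[0,0,0],0,20]]'

```text
time_s: 37.9
tool_pos: [517.6, 168.2, 130.7]
ee_rot: [0.763, -0.647, 0.002, -0.002]
ft_force: [-1.6, 0.3, 5.2]
grip_width: 34.3
```

```bash
python3 st.py
```

```text
t 37.9 p [517.63 168.24 130.72] yaw -1.4067 F [-1.6  0.3  5.2] M [-0.029  0.279  0.118] j6 -1.537 w 34.3
```

Call:
carry_out --series '[[[0,0,-0.2],0.13,20],[[0,0,-0.1],0.26,20],[[0,0,-0.05],0.39,20],[[0,0,0],0.52,20],[[0,0,0.05],0.65,20],[[0,0,0.1],0.78,20],[[0,0,0.15],0.91,20],[[0,0,0.2],1.04,20],[[0,0,0.3],1.17,20],[[0,0,0.35],1.3,20],[[0,0,0.4],1.43,20],[[0,0,0.5],1.55,20]]'

```text
time_s: 39.1
tool_pos: [517.5, 168.1, 130.1]
ee_rot: [-0.09, 0.996, -0.0, 0.003]
ft_force: [-1.1, 0.1, 2.3]
grip_width: 34.4
```

```bash
python3 st.py
```

```text
t 39.1 p [517.47 168.05 130.07] yaw -2.9613 F [-1.1  0.1  2.3] M [-0.172  0.189  0.258] j6 0.018 w 34.4
```

Call:
carry_out --series '[[[0,0,0],0.04,20],[[0,0,0],0.04,20],[[0,0,0],-0.05,20],[[0,0,0],-0.1,20],[[0,0,0],-0.1,20]]'

```text
time_s: 39.6
tool_pos: [517.6, 168.1, 130.1]
ee_rot: [-0.14, 0.99, -0.0, 0.003]
ft_force: [-0.4, 0.3, 2.1]
grip_width: 34.4
```

```bash
python3 st.py; python3 - <<'E'
from h import *
s=manip.capture("scene"); cv2.imwrite("pics/scene17.png",s)
a=cv2.resize(cv2.imread("pics/scene13.png")[235:270,262:302],None,fx=10,fy=10,interpolation=cv2.INTER_CUBIC)
b=cv2.resize(s[235:270,262:302],None,fx=10,fy=10,interpolation=cv2.INTER_CUBIC)
cv2.imwrite("pics/s17.png",np.hstack([a,b]))
E
```

```text
t 39.6 p [517.57 168.11 130.1 ] yaw -2.8607 F [-0.4  0.3  2.1] M [ 0.031  0.104 -0.016] j6 -0.083 w 34.4
```

View pics/s17.png

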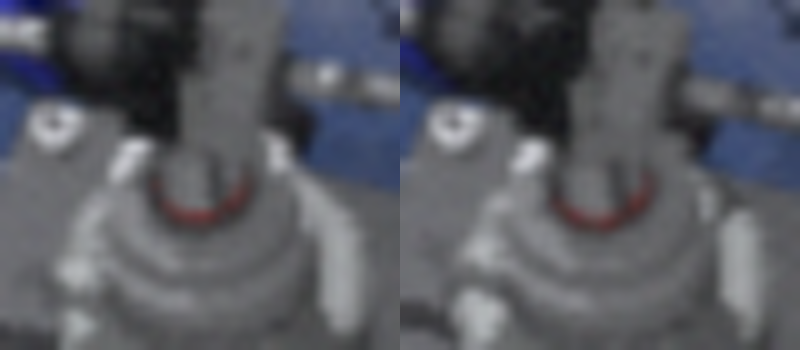

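Call:
carry_out --series '[[[0,0,0],0,35],[[0,0,0],0,50],[[0,0,0],0,60],[[0,0,0],0,60],[[0,0,-12],0,60],[[0,0,-30],0,60],[[0,0,-60],0,60],[[0,0,-100],0,60],[[0,0,-110],0,60]]'

```text
time_s: 40.55
tool_pos: [519.2, 168.6, 245.6]
ee_rot: [-0.139, 0.99, -0.0, 0.007]
ft_force: [0.4, 0.5, 1.1]
grip_width: 51.4
```

Call:
carry_out --series '[[[0,-40,0],0,60],[[0,-80,0],0,60],[[0,-120,0],0,60],[[0,-160,0],0,60],[[0,-200,0],0,60],[[0,-240,0],0,60],[[0,-280,0],0,60],[[0,-280,0],0,60],[[0,-280,0],0,60]]'

```text
time_s: 41.45
tool_pos: [596.4, -101.3, 246.0]
ee_rot: [-0.138, 0.99, 0.0, 0.007]
ft_force: [-0.6, -0.1, 0.9]
grip_width: 51.2
```

```bash
python3 st.py; python3 - <<'E'
from h import *
s=manip.capture("scene"); t=manip.capture("top");cv2.imwrite("pics/scene18.png",s);cv2.imwrite("pics/top18.png",t)
crop(s,245,205,75,60,10,"pics/s18.png"); crop(t,230,170,70,60,10,"pics/t18.png")
a=cv2.resize(cv2.imread("pics/scene8.png")[215:270,255:305],None,fx=8,fy=8,interpolation=cv2.INTER_CUBIC)
b=cv2.resize(s[215:270,255:305],None,fx=8,fy=8,interpolation=cv2.INTER_CUBIC)
cv2.imwrite("pics/s18b.png",np.hstack([a,b]))
E
```

```text
t 41.45 p [ 596.37 -101.31  245.98] yaw -2.8637 F [-0.6 -0.1  0.9] M [ 0.014  0.008 -0.067] j6 -0.554 w 51.2
```

View pics/scene18.png

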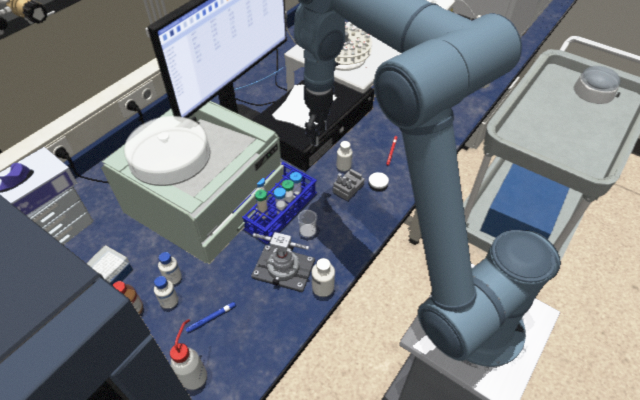

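View pics/s18b.png

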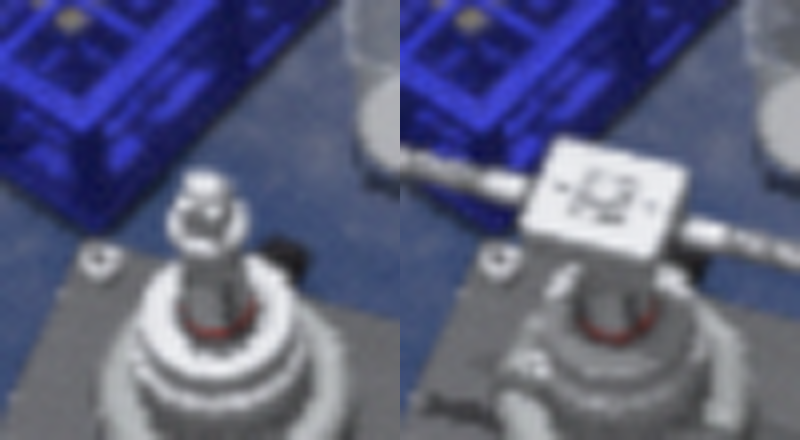

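View pics/t18.png

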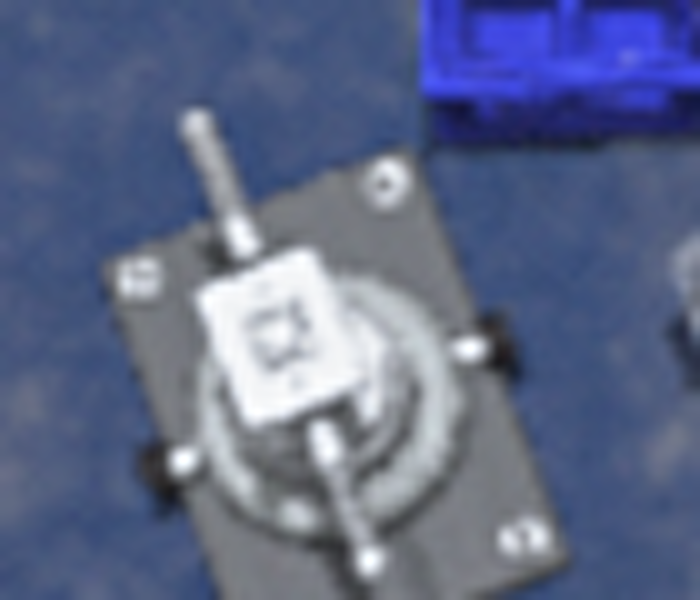

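```bash
python3 - <<'E'
from h import *
a=cv2.imread("pics/scene8.png").astype(float);b=cv2.imread("pics/scene18.png").astype(float)
def red(im):
    w=im[248:264,272:292]; r=np.clip(w[...,2]-(w[...,1]+w[...,0])/2-8,0,None); r/= (w.sum(2)+1); y,x=np.mgrid[248:264,272:292]; return (r*x).sum()/r.sum(),(r*y).sum()/r.sum()
print(red(a),red(b), proj("scene",[517.5,169,79])[0],proj("scene",[517.5,169,76])[0])
t0=cv2.imread("pics/top0.png");t1=cv2.imread("pics/top18.png")
for nm,(x,y,w,h) in dict(rinse=(254,232,28,30),beaker=(296,187,24,26),marker=(170,185,48,22),pen=(415,190,50,26),case=(383,206,24,24),tun=(380,163,25,28)).items():
    d=cv2.absdiff(t0[y:y+h,x:x+w],t1[y:y+h,x:x+w]).max(2); r=cv2.phaseCorrelate(cv2.cvtColor(t0[y:y+h,x:x+w],6).astype(np.float32),cv2.cvtColor(t1[y:y+h,x:x+w],6).astype(np.float32)); print(nm,d.max(),round(d.mean(),1),np.round(r[0],2))
cv2.imwrite("pics/t18c.png",cv2.resize(t1[150:270,150:480],None,fx=2.4,fy=2.4))
E
```

```text
(np.float64(282.4718816043965), np.float64(255.34843888679325)) (np.float64(282.3293942067392), np.float64(255.7625898011575)) [281.56385845 252.78862112] [281.62736848 253.41364528]
rinse 80 6.6 [0.04 0.11]
beaker 51 13.0 [-0.14  0.51]
marker 10 3.9 [ 0.05 -0.02]
pen 11 3.9 [0.03 0.55]
case 10 3.0 [-0.04 -0.02]
tun 78 7.5 [ 1.07 -0.02]
```

View pics/t18c.png

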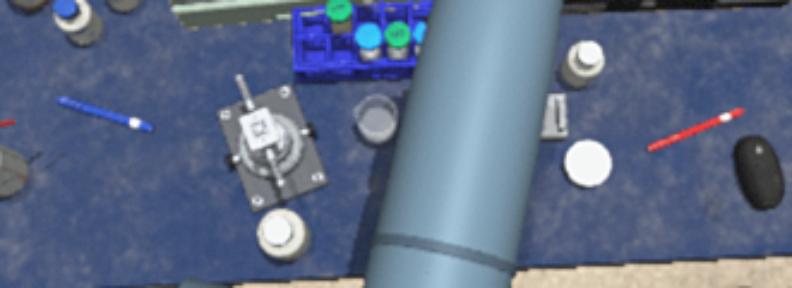

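```bash
python3 - <<'E'
from h import *
for n,x,y,w,h in(("top",386,165,16,20),("scene",336,140,18,20),("scene",298,208,20,30),("scene",311,258,26,40)):
    a=cv2.imread(f"pics/{n}0.png")[y:y+h,x:x+w];b=cv2.imread(f"pics/{n}18.png")[y:y+h,x:x+w]
    d=cv2.absdiff(a,b).max(2); print(n,x,y,d.max(),round(d.mean(),1))
manip.close_job()
E
```

```text
top 386 165 48 7.7
scene 336 140 40 4.1
scene 298 208 56 16.1
scene 311 258 53 3.5
the job is handed in; nothing more can be done
```

The chase is done: the wrench now rests flat on the tap's square, released, and the arm is clear. I handed the job in at about 41.5 s of robot time.

**What I did**
- I lifted the wrench out of the stand by its hub and set it on edge on the free bench. The tool only points down, so I let go there and tipped the wrench flat with the shut fingers.
- I took it again across the hub and lowered it onto the square. It went all the way down to the shoulder without catching.
- I turned half a turn forward, a quarter back, half forward, a quarter back and half forward. I allowed for about 0.4 rad of slack, measured at the first reversal.
- The last joint's range forced two re-grips, each in the middle of a forward stroke, in the first and last half turns. The tap should have stayed put while I re-gripped.

**What the last checks showed**
- **Turning:** the torque was about 0.2 N m in the expected direction on nearly every stroke, with lower readings of about 0.13 to 0.15 N m at three points. The wrench's net turn puts the tap about 2π + 0.05 rad on from where it started. I added the small extra because I judged the start to be slightly below zero.
- **Wrench:** both pictures show it flat, with the tap's point in the hole.
- **Red ring:** this check did not fully agree. The ring moved down only about 0.4 pixel, where 3 mm should give about 0.6. That is near the limit of the picture, and the light had changed, so I relied on the measured turning.
- **Other things:** the marker and case look unmoved.
    - One image comparison put the tuning bottle about 1 pixel over and another the pen about half a pixel. I put the bottle down to the wrench having left that view; the pen's pixels barely changed.
    - The beaker and rinse bottle areas also changed, which looked like shadow and light. I did not follow these differences up further.

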